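# Put the pip templates and dice away in the tilt-out bin

## Robot

A 6-joint arm with a two-finger parallel gripper is mounted at the origin on the work surface. World frame = base frame: x ahead of the robot, y to its left, z up, the work surface at z = 0. Lengths are in m, angles in degrees, forces in N, time in s.
With the tool pointing down it reaches from about 0.4 to 0.825 m from the base axis. Payload 7 kg.
Tool frame: the origin (TCP) lies at the very end of the fingers, on their centre line; the grasp point (between the pads) lies 19 mm behind it; z points along the fingers, y is the direction in which the jaws open and shut (so a half turn about z gives the same grasp; the last joint's range is limited). The gripper opens to 88 mm and grips with 3 to 60 N. Pads are 19 mm wide; open, the fingers measure 130 mm over their backs; the gripper's body (78 mm by 193 mm) begins 47 mm behind the grasp point.
Start: joints at [81.079, 20.546, 0.682, 0, -70.136, -16.507], TCP at [0.29, 0.61, 0.227] pointing down, gripper open.
Joint ranges: [-176.03, 176.03], [-82.01, 121.73], [-58.28, 71.71], [-173.87, 95.51], [-174.79, -0.11], [-173.66, 173.66]. Speed limits (degrees/s): [136.94, 136.94, 172.46, 180, 180, 180].

## Interface

Orientations are given as [roll, pitch, yaw] about the fixed x, y, z axes, in that order (R = Rz(yaw) Ry(pitch) Rx(roll)).
In Python, from plant import telemetry, snapshot, calibration, workorder gives the robot as it stands. The module is installed in compiled form; this text tells all that it offers.
- The arm moves only by the tool step_arm, never from a script. Its argument "plan" is text: rows parted by semicolons, each of 7 numbers parted by spaces: the finger opening in cm, from 0 to 8.76, then the shift along the tool's x, y, z in cm, then the turn, a rotation vector about the tool's x, y, z in degrees. A call has 1 to 12 rows; each row shifts and turns the commanded pose from where the row before left it, along the tool's axes as they then stand; what a row does not reach is not made up. A row lasts 1/12 s, in which the tool goes at most 41.7 mm and 7.16 degrees, less where a joint would pass 70% of its speed; a pose out of reach is approached as far as the arm can. A call with a gripper value outside its range is refused whole. The fingers move at their own pace and stop on an object; the grip force is fixed at half the most. Time passes only in rows, so rows that do not move let the fingers close. It gives the time, the measured TCP pose, the force and the opening at its end, in the units of the state.
- telemetry.get_obs(): the state, without advancing time (a new reading comes with each control period).
- snapshot(name): name is "scene" or "top" or "wrist"; returns the picture (400x640x3 uint8, blue, green, red); there is no depth.
- calibration(name): a dict with "K" (3x3 intrinsics, pixels), "k1" (the pictures are not rectified: a ray, as slopes to the right and down, at radius r is drawn at 1 + k1 r^2 times it, then the intrinsics apply), "camera_from_world" (4x4, takes a point from world to camera coordinates). Camera axes: x right, y up, looking along -z (the intrinsics and any distortion apply to the point x, -y, -z); pixel columns grow to the right and rows downward; lengths in m; the calibration is good to about 2 mm. A picture is of the moment at which its call begins: read the wrist's pose just before it. calibration takes no time and is no camera call; for the wrist camera it gives the pose at the moment of the call.
- workorder.close_job(): hands the job in, once; it reports no verdict.
The state is a dict: "clock": time; "joint_pos": joint angles; "qvel": joint speeds; "tau": joint torques, N m; "tool_pos": TCP position; "orientation": TCP orientation; "force": force on the tool from outside, world axes, zero at the start; "moment": the same for the moment, N m; "opening": finger opening in m.
Only numpy, scipy, OpenCV 4.12 (cv2) and the standard library are available. Lean on these libraries where they do the work, as an engineer would, in place of code of your own. Each camera call takes 0.05 s, during which the arm holds its last target.

## Task

Tip the cabinet's bin fully open, draw every bronze pip template up out of the slotted block and put it in the bin together with the two horn dice, then, once everything is in, push the bin back shut until it clicks. Leave the chest, the rubbing block and the thimble where they are.

Things in the scene. Friction and masses are not known exactly. Their poses are not given: they have to be found in the camera images.
- cabinet: fixed dark wooden cabinet, 202 mm wide (y), 125 mm deep, 164 mm high, open at the front; its origin lies on the ledge, mid-width, under its front edge; its x axis points from the front into the cabinet, z up. The flat roof (z 154 to 164 mm) begins at the front edge (x = 0) and runs back to x = 125 mm
- bin (a joint): bin tilt, rad: 0 shut, 0.75 fully tipped forward (stop). Pivot: line along the cabinet's y at x = 0, z = 14 mm of its frame; opening swings the bin's top to the cabinet's -x. A sprung catch holds it shut: 2 to 3 N at the board's top pulls it open or pushes it in past the catch (at about 0.05), then it snaps to 0; below 0.03 is clicked. Over centre at 0.34; it stays fully open by its weight
- bin_in (a point): centre of the bin's inner floor, 47 mm behind the pivot line, 6 mm above; moves with the bin; x from front board to back wall, y along the width, z up the board. Inside 94 mm deep (x), 164 mm wide; back wall and sides 64 mm high (sides 104 mm in the front 60 mm), walls 6 mm thick. Tipped open, floor and board form a V trough; the front 120 mm of the mouth is clear of the roof
- bin_lip (a point): middle of the upper edge of the bin's front board; moves with the bin. The board is 200 mm wide, 10 mm thick (5 mm either side of this point; its inner face passes through the pivot line), 185 mm high from the pivot; shut, its top 35 mm stands above the cabinet roof with free space behind, to be hooked or pinched from above. No knob
- rack: fixed light wooden block, 84 mm (x) by 188 mm (y) by 34 mm high, with four slots 45 mm apart along y (at -67.5, -22.5, 22.5, 67.5 mm), each 8 mm wide, 64 mm long (x) and 24 mm deep; origin: centre of its underside
- template0: bronze plate 60 mm wide (x), 5 mm thick (y), 60 mm high (z), with one pip hole; its top 10 mm is a bead 9 mm thick; 130 g; origin: middle of its lower edge. Stands upright in a slot of the block, sunk 24 mm, 36 mm standing out. May be absent
- template1: as template0, with two pip holes; may be absent
- template2: as template0, with three pip holes; may be absent
- template3: as template0, with four pip holes; may be absent
- die0: horn die, 22 mm cube, 16 g, origin at its centre; lies on the ledge
- die1: horn die like die0
- chest: carved wooden chest with iron hasp, shut, 150 by 170 by 90 mm high, 1.8 kg; origin: centre of its underside; leave alone
- rub_block: soapstone rubbing block, 50 by 90 by 28 mm high; origin: centre of its underside; leave alone
- thimble: tarnished silver thimble, 23 mm across, 24 mm high, upright; origin: centre of its underside; leave alone
There are look-alikes about, which are no part of the job. Leave any purple look-alike of the cabinet alone.

How it is judged (in metres and radians):
On the way, in this order (a step that is already met when the one before it is completed fails the run):
1. the bin is tipped fully open (value of joint bin above 0.65 rad), for 0.2 s.
2. every template present and both dice are in the bin while it is still tipped open (value of joint bin above 0.45 rad and x of template0 in the frame of bin_in between -0.052 and 0.052 m and y of template0 in the frame of bin_in between -0.086 and 0.086 m and z of template0 in the frame of bin_in between -0.008 and 0.112 m and x of template1 in the frame of bin_in between -0.052 and 0.052 m and y of template1 in the frame of bin_in between -0.086 and 0.086 m and z of template1 in the frame of bin_in between -0.008 and 0.112 m and x of template2 in the frame of bin_in between -0.052 and 0.052 m and y of template2 in the frame of bin_in between -0.086 and 0.086 m and z of template2 in the frame of bin_in between -0.008 and 0.112 m and x of template3 in the frame of bin_in between -0.052 and 0.052 m and y of template3 in the frame of bin_in between -0.086 and 0.086 m and z of template3 in the frame of bin_in between -0.008 and 0.112 m and x of die0 in the frame of bin_in between -0.052 and 0.052 m and y of die0 in the frame of bin_in between -0.086 and 0.086 m and z of die0 in the frame of bin_in between -0.008 and 0.112 m and x of die1 in the frame of bin_in between -0.052 and 0.052 m and y of die1 in the frame of bin_in between -0.086 and 0.086 m and z of die1 in the frame of bin_in between -0.008 and 0.112 m), for 0.2 s.
At the end, for the whole second after the job is handed in: the bin is clicked shut (joint below 0.03 rad) and at rest with every template that was present and both dice lying inside it, none of them moving (value of joint bin below 0.03 rad and x of template0 in the frame of bin_in between -0.052 and 0.052 m and y of template0 in the frame of bin_in between -0.086 and 0.086 m and z of template0 in the frame of bin_in between -0.008 and 0.112 m and x of template1 in the frame of bin_in between -0.052 and 0.052 m and y of template1 in the frame of bin_in between -0.086 and 0.086 m and z of template1 in the frame of bin_in between -0.008 and 0.112 m and x of template2 in the frame of bin_in between -0.052 and 0.052 m and y of template2 in the frame of bin_in between -0.086 and 0.086 m and z of template2 in the frame of bin_in between -0.008 and 0.112 m and x of template3 in the frame of bin_in between -0.052 and 0.052 m and y of template3 in the frame of bin_in between -0.086 and 0.086 m and z of template3 in the frame of bin_in between -0.008 and 0.112 m and x of die0 in the frame of bin_in between -0.052 and 0.052 m and y of die0 in the frame of bin_in between -0.086 and 0.086 m and z of die0 in the frame of bin_in between -0.008 and 0.112 m and x of die1 in the frame of bin_in between -0.052 and 0.052 m and y of die1 in the frame of bin_in between -0.086 and 0.086 m and z of die1 in the frame of bin_in between -0.008 and 0.112 m and linear speed of each of template0, template1, template2, template3, die0, die1 below 0.03 m/s); the robot touches nothing.
It fails at once if the chest is moved more than 3 cm (distance of chest from where it was at the start of the episode above 0.03 m).
It fails at once if the rubbing block is moved more than 3 cm (distance of rub_block from where it was at the start of the episode above 0.03 m).
It fails at once if the thimble is moved more than 3 cm (distance of thimble from where it was at the start of the episode above 0.03 m).
Of template0, template1, template2, template3 only 2 to 4 are there at a start; the rules pass over those that are not, and their reading is None.
At some moment in a run one of die0, die1 may be knocked a few centimetres aside while the robot is not near it.
Once in a run the grip may slacken for a moment while it holds something.
It also fails if it takes over 210 s, if anything falls off the work surface, if the arm or the gripper's body presses on something with over 40 N, if the wrist force passes 120 N, or if a joint passes its speed limit or range.

## Working session

There is one attempt and no reset: what is moved stays moved. The work goes in short steps, Python scripts to look and compute and a tool call to move; the robot and the scene stay as the last step left them, time stands still between calls to the robot, and variables do not carry over. Pictures are saved under pics/ and viewed, and the job is handed in when it is done.

Besides the shell and the picture viewer there is one more tool, called after "Request:" as a command line: name --argument value ..., lists and objects as JSON in quotes. step_arm: Moves the arm, as the interface text tells. Its arguments: {"type":"object","properties":{"plan":{"type":"string"}},"required":["plan"]}

```bash
mkdir -p pics; ls
python3 - <<'E'
from plant import telemetry, snapshot, calibration
import cv2
print(telemetry.get_obs())
for n in ["scene","top","wrist"]:
    c=calibration(n); print(n,c)
    cv2.imwrite(f"pics/{n}0.png",snapshot(n))
E
```

```text
pics
{'clock': 0.0, 'joint_pos': array([ 8.10797953e+01,  2.05896920e+01,  6.33549284e-01, -1.98210369e-02,
       -7.01366148e+01, -1.65073962e+01]), 'qvel': array([ 0.0136814 , -0.1334012 , -0.07035956,  0.03566837,  0.05149409,
       -0.13354001]), 'tau': array([-2.02747979e-03, -5.82716238e+01,  2.93054706e+01,  6.99694276e+00,
        6.95110793e-03, -1.55839580e-04]), 'tool_pos': array([0.28963439, 0.60915189, 0.22564161]), 'orientation': array([ 1.79905771e+02, -8.49337428e-03, -2.54343438e+01]), 'force': array([-0.38987819, -0.08256112, -0.66256017]), 'moment': array([ 0.0261043 , -0.00862177, -0.02248618]), 'opening': 0.08782399110551475}
scene {'K': array([[422.4314985 ,   0.        , 323.25471859],
       [  0.        , 422.4314985 , 200.34319485],
       [  0.        ,   0.        ,   1.        ]]), 'k1': -0.10019832610763119, 'camera_from_world': array([[ 0.91938656, -0.39324147,  0.00946059, -0.43068842],
       [ 0.25601322,  0.61646465,  0.7445996 , -0.27496978],
       [-0.29863956, -0.68215283,  0.66744433, -1.27327133],
       [ 0.        ,  0.        ,  0.       
[... 240 characters left out ...]
 0.0550516 , -0.99846401, -0.00624069,  0.04423659],
       [ 0.97123642,  0.05209813,  0.23234804, -0.53762325],
       [-0.23166602, -0.01885232,  0.97261269, -1.14380449],
       [ 0.        ,  0.        ,  0.        ,  1.        ]])}
wrist {'K': array([[337.29677042,   0.        , 321.08850971],
       [  0.        , 337.29677042, 193.08162443],
       [  0.        ,   0.        ,   1.        ]]), 'k1': -0.018257544029237162, 'camera_from_world': array([[-0.4307236 , -0.90248245,  0.00161553,  0.67330878],
       [ 0.8712683 , -0.41629157, -0.2599863 ,  0.03334152],
       [ 0.2353056 , -0.11057468,  0.96561095, -0.3892539 ],
       [ 0.        ,  0.        ,  0.        ,  1.        ]])}
```

View pics/scene0.png

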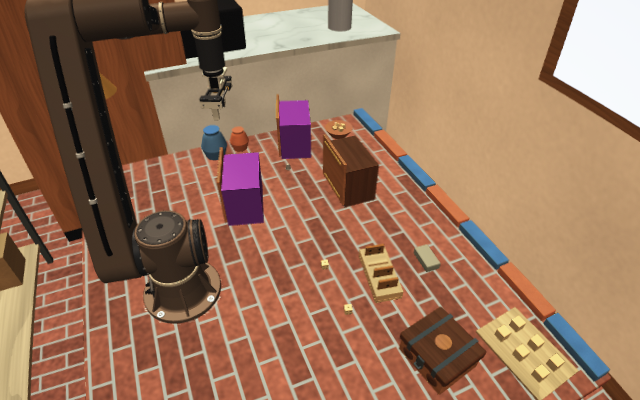

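View pics/top0.png

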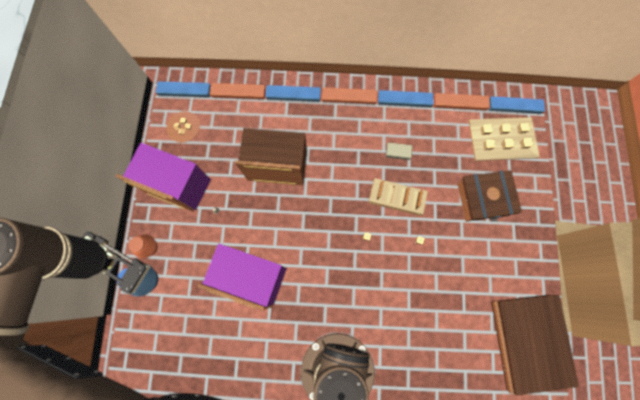

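View pics/wrist0.png

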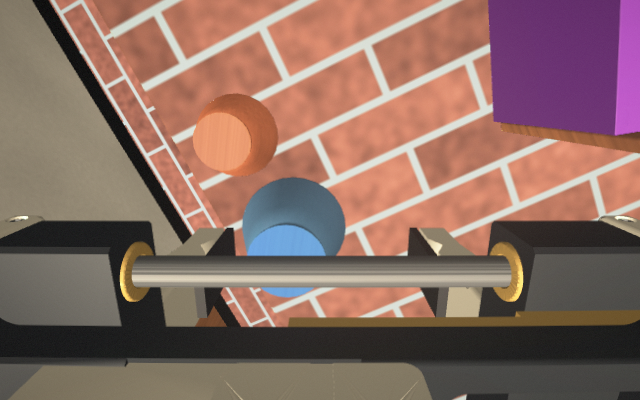

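The scene shows the brown cabinet at (350,170), rack at (381,272), dice at (324,263) and (348,308). In the top view they are the cabinet at (272,157), rack at (398,196), dice at (367,237) and (420,240), and thimble at (216,210). I'll enlarge crops.

```bash
cat > h.py <<'E'
import numpy as np, cv2
from plant import telemetry, snapshot, calibration
from scipy.optimize import least_squares
F=np.diag([1.,-1,-1])
def cam(n): 
    c=calibration(n); return c
def proj(c,P):
    P=np.atleast_2d(np.asarray(P,float)); T=np.array(c["camera_from_world"])
    q=(P@T[:3,:3].T+T[:3,3])@F
    s=q[:,:2]/q[:,2:]; r2=(s**2).sum(1,keepdims=True)
    s=s*(1+c["k1"]*r2); K=np.array(c["K"])
    return s@K[:2,:2].T+K[:2,2]
def ray(c,uv):
    D=np.array([c["k1"],0,0,0,0]); s=cv2.undistortPoints(np.array(uv,float).reshape(-1,1,2),np.array(c["K"]),D,).reshape(-1,2)
    T=np.array(c["camera_from_world"]); d=np.c_[s,np.ones(len(s))]@F@T[:3,:3]
    return -T[:3,:3].T@T[:3,3], d
def onz(c,uv,z):
    o,d=ray(c,uv); return o+d*((z-o[2])/d[:,2])[:,None]
def crop(im,x0,y0,x1,y1,k,name):
    o=cv2.resize(im[y0:y1,x0:x1],None,fx=k,fy=k,interpolation=cv2.INTER_CUBIC)
    for g in range(x0-x0%10+10,x1,10):
        cv2.line(o,((g-x0)*k,0),((g-x0)*k,4 if g%50 else 10),(0,255,0),1)
        if g%20==0: cv2.putText(o,str(g),((g-x0)*k-9,18),0,.33,(0,255,0),1)
    for g in range(y0-y0%10+10,y1,10):
        cv2.line(o,(0,(g-y0)*k),(4,(g-y0)*k),(0,255,0),1)
        if g%20==0: cv2.putText(o,str(g),(6,(g-y0)*k+4),0,.33,(0,255,0),1)
    cv2.imwrite("pics/"+name,o)
E
python3 - <<'E'
from h import *
t=cv2.imread("pics/top0.png"); s=cv2.imread("pics/scene0.png")
crop(t,350,130,450,255,5,"t_rack.png") if 0 else crop(t,350,130,450,250,5,"t_rack.png")
crop(t,200,115,320,220,6,"t_cab.png")
crop(s,310,235,450,335,5,"s_rack.png")
crop(s,270,120,390,220,6,"s_cab.png")
E
```

```text
(no output)
```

View pics/t_rack.png

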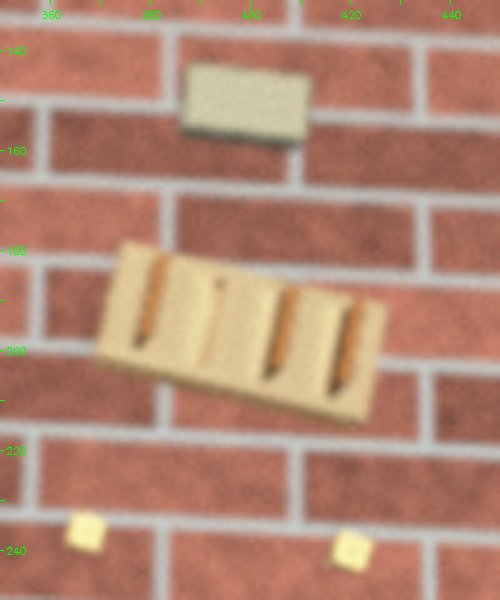

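View pics/t_cab.png

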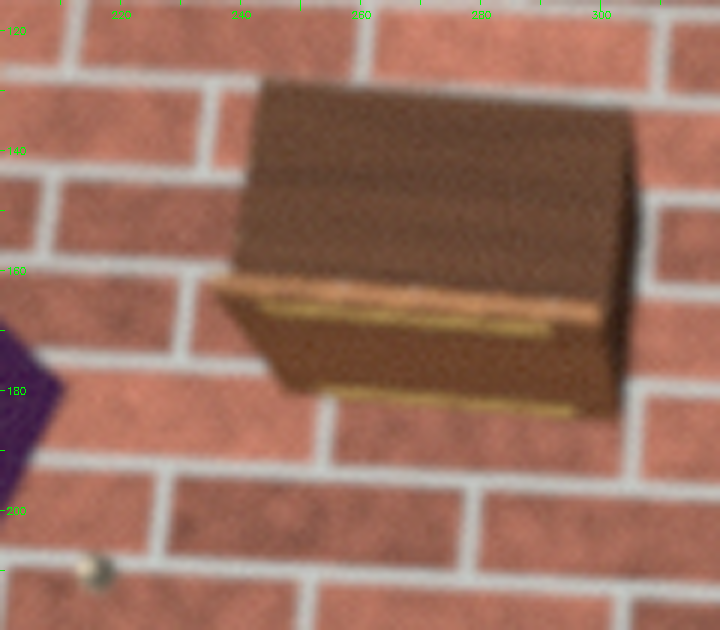

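View pics/s_rack.png

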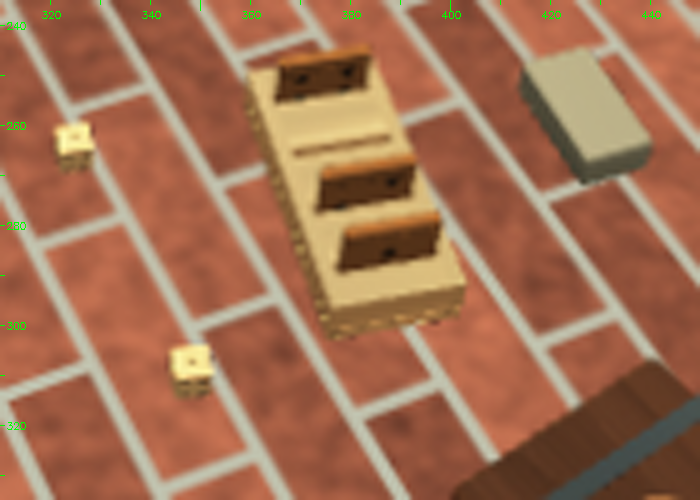

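View pics/s_cab.png

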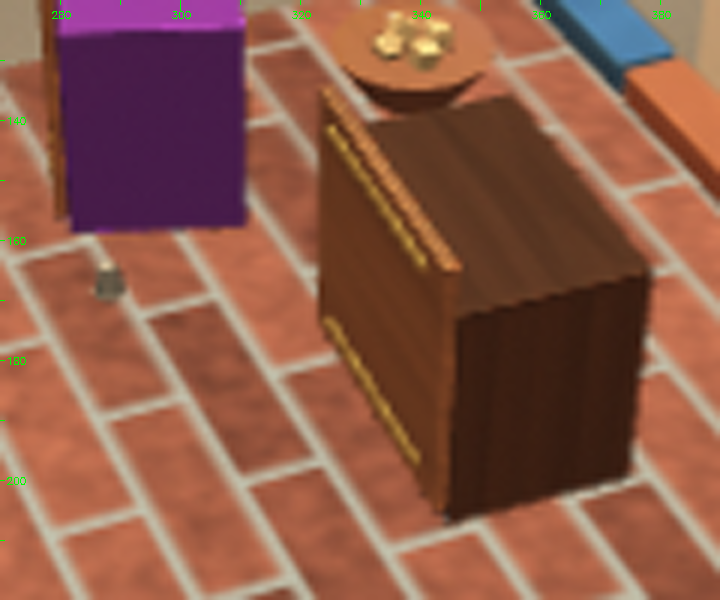

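```bash
cat > fit.py <<'E'
from h import *
ct,cs=cam("top"),cam("scene")
def fit(obs,x0):
    # obs: (cam, local pt, uv)
    def W(p,L):
        c,s=np.cos(p[2]),np.sin(p[2]); return np.array([p[0]+c*L[0]-s*L[1],p[1]+s*L[0]+c*L[1],L[2]])
    f=lambda p: np.concatenate([proj(c,W(p,L))[0]-uv for c,L,uv in obs])
    r=least_squares(f,x0,loss="soft_l1"); return r.x, r.fun.reshape(-1,2)
if __name__=="__main__":
    o=[(ct,(.125,.101,.164),(243.5,128.5)),(ct,(.125,-.101,.164),(305.3,133)),
     (ct,(-.010,.1,.199),(215.8,162.5)),(ct,(-.010,-.1,.199),(300.2,168.5)),
     (cs,(.125,-.101,.164),(378.3,164.7)),(cs,(.125,.101,.164),(355.8,135.8)),
     (cs,(0,-.101,0),(345,206.5)),(cs,(.125,-.101,0),(375,199)),
     (cs,(-.01,.1,.199),(323.3,134.5)),(cs,(-.01,-.1,.199),(343.3,164.7)),(cs,(0,-.1,.199),(346.7,164.7))]
    p,r=fit(o,[.6,.15,0]); print("cab",p,np.degrees(p[2])); print(r.round(1).tolist())
    h,w=.042,.094
    o=[(ct,(h,w,.034),(374.7,178.5)),(ct,(h,-w,.034),(427,190.8)),(ct,(-h,w,.034),(369.5,202)),(ct,(-h,-w,.034),(422.7,214)),
     (cs,(-h,w,.034),(359.7,249)),(cs,(-h,-w,.034),(375.5,298)),(cs,(h,-w,.034),(402.5,291))]
    p,r=fit(o,[.6,-.15,0]); print("rack",p,np.degrees(p[2])); print(r.round(1).tolist())
    print("rub",onz(ct,[(398.5,150)],.028), "thimble",onz(ct,[(215.8,210)],.02), "chest",onz(ct,[(490,195)],.09))
    a=onz(ct,[(367.2,236.3),(420.4,240.4)],.022);print("dice top",a)
    print("dice scene",onz(cs,[(324.5,262),(348,306)],.022))
    print("dice corner t",onz(ct,[(365.5,232.3),(371.2,234),(368.5,240.5),(362.8,238)],.022),onz(ct,[(418.5,236),(424.3,238),(422,244),(416.3,242)],.022))
E
python3 fit.py
python3 - <<'E'
from h import *
t=cv2.imread("pics/top0.png"); s=cv2.imread("pics/scene0.png")
crop(t,355,225,435,250,9,"t_dice.png");crop(s,315,250,365,320,10,"s_dice.png")
E
```

```text
cab [ 0.61882793  0.24776525 -0.04171168] -2.3899033767071876
[[-0.3, -1.6], [-0.1, -0.8], [18.6, 0.1], [-0.8, -0.1], [0.4, 0.4], [-0.5, -0.5], [-1.0, 1.2], [-0.4, 0.9], [-0.6, -0.2], [0.4, 0.2], [-0.3, -0.4]]
rack [ 0.57861751 -0.18351214 -0.19051636] -10.915783534354944
[[-0.4, -0.2], [0.3, 0.2], [-0.4, -0.9], [0.3, 0.1], [-1.5, 0.6], [0.1, -1.0], [0.3, 0.9]]
rub [[ 0.75017614 -0.18420412  0.028     ]] thimble [[0.49847208 0.44452711 0.02      ]] chest [[ 0.58347336 -0.47697624  0.09      ]]
dice top [[ 0.43520656 -0.08124856  0.022     ]
 [ 0.43067352 -0.26161571  0.022     ]]
dice scene [[ 0.43852024 -0.07948177  0.022     ]
 [ 0.43603659 -0.25721876  0.022     ]]
dice corner t [[ 0.44855865 -0.07510545  0.022     ]
 [ 0.44377104 -0.09457864  0.022     ]
 [ 0.42116894 -0.08603272  0.022     ]
 [ 0.42863245 -0.06654778  0.022     ]] [[ 0.44534726 -0.25521826  0.022     ]
 [ 0.43953333 -0.27492612  0.022     ]
 [ 0.41873094 -0.26698378  0.022     ]
 [ 0.42452115 -0.2476837   0.022     ]]
```

View pics/t_dice.png

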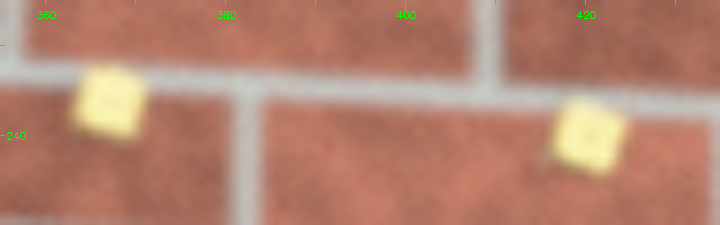

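View pics/s_dice.png

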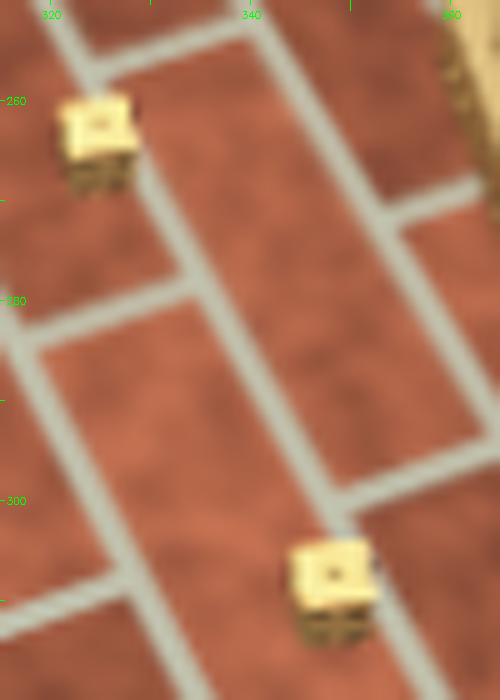

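```bash
sed -i 's/(215.8,162.5)/(236,162)/' fit.py; python3 fit.py | head -2
cat > go.py <<'E'
import sys
from h import *
from scipy.spatial.transform import Rotation as R
# go.py x y z yaw : shift needed in tool axes (cm) after turning, and turn about tool z
o=telemetry.get_obs(); a=list(map(float,sys.argv[1:]))
r0=R.from_euler("xyz",o["orientation"],degrees=True)
print("t",round(o["clock"],2),"p",o["tool_pos"].round(4),"rpy",o["orientation"].round(2),"F",o["force"].round(1),"open",round(o["opening"],4))
if len(a)==4:
    r1=R.from_euler("xyz",[180,0,a[3]],degrees=True)
    print("turn rotvec tool",np.degrees((r0.inv()*r1).as_rotvec()).round(2))
    d=np.array(a[:3])-o["tool_pos"]
    print("shift now axes cm",(r0.inv().apply(d)*100).round(2)," after turn",(r1.inv().apply(d)*100).round(2))
E
python3 go.py .56 .25 .36 -92.4
```

```text
cab [ 0.61883914  0.24640378 -0.03984947] -2.2832066498519947
[[0.1, -1.5], [0.3, -0.9], [-1.2, 0.6], [-0.3, -0.2], [0.7, 0.6], [-0.4, -0.3], [-0.8, 1.4], [-0.2, 1.1], [-0.5, -0.0], [0.6, 0.4], [-0.1, -0.2]]
t 0.15 p [0.2897 0.6093 0.2259] rpy [ 1.7993e+02 -1.0000e-02 -2.5430e+01] F [-0.7  0.3 -0.7] open 0.0879
turn rotvec tool [ 6.000e-02 -5.000e-02  6.697e+01]
shift now axes cm [ 39.84  20.85 -13.38]  after turn [ 34.76 -28.51 -13.41]
```

Request:
step_arm --plan "8.7 0 0 -3.4 0 0 6.7;8.7 0 0 -3.4 0 0 6.7;8.7 0 0 -3.4 0 0 6.7;8.7 0 0 -3.4 0 0 6.7;8.7 0 0 0 0 0 6.7;8.7 0 0 0 0 0 6.7;8.7 0 0 0 0 0 6.7;8.7 0 0 0 0 0 6.7;8.7 0 0 0 0 0 6.7;8.7 0 0 0 0 0 6.7"

```text
clock: 0.98
tool_pos: [0.2897, 0.6094, 0.3621]
orientation: [180.0, -0.0, -92.8]
force: [-0.6, 0.6, 0.3]
opening: 0.0871
```

```bash
python3 go.py .52 .25 .36 -92.3
```

```text
t 0.98 p [0.2897 0.6094 0.3621] rpy [ 1.7998e+02 -4.0000e-02 -9.2760e+01] F [-0.6  0.6  0.3] open 0.0871
turn rotvec tool [ 0.02 -0.04 -0.46]
shift now axes cm [ 34.79 -24.73   0.23]  after turn [ 34.99 -24.45   0.21]
```

Request:
step_arm --plan "8.7 2.9 -2.04 0 0 0 -0.4;8.7 2.9 -2.04 0 0 0 0;8.7 2.9 -2.04 0 0 0 0;8.7 2.9 -2.04 0 0 0 0;8.7 2.9 -2.04 0 0 0 0;8.7 2.9 -2.04 0 0 0 0;8.7 2.9 -2.04 0 0 0 0;8.7 2.9 -2.04 0 0 0 0;8.7 2.9 -2.04 0 0 0 0;8.7 2.9 -2.04 0 0 0 0;8.7 2.9 -2.04 0 0 0 0;8.7 2.9 -2.04 0 0 0 0"

```text
clock: 1.98
tool_pos: [0.5225, 0.2514, 0.3626]
orientation: [180.0, 0.0, -92.0]
force: [0.5, -0.3, 0.2]
opening: 0.087
```

```bash
python3 go.py .63 .246 .26 -92.3
python3 - <<'E'
from h import *
c=cam("wrist"); cv2.imwrite("pics/w1.png",snapshot("wrist"))
T=c["camera_from_world"]; print(-T[:3,:3].T@T[:3,3], T[:3,:3])
np.save("w1.npy",T)
E
```

```text
t 1.98 p [0.5225 0.2514 0.3626] rpy [179.99   0.   -92.02] F [ 0.5 -0.3  0.2] open 0.087
turn rotvec tool [0.01 0.   0.28]
shift now axes cm [  0.16 -10.77  10.25]  after turn [  0.1  -10.77  10.26]
[0.51962174 0.18052773 0.52024472] [[-9.99330486e-01  3.65863184e-02 -1.47252787e-04]
 [-3.52868825e-02 -9.64884900e-01 -2.60292079e-01]
 [-9.66521087e-03 -2.60112614e-01  9.65529912e-01]]
```

View pics/w1.png

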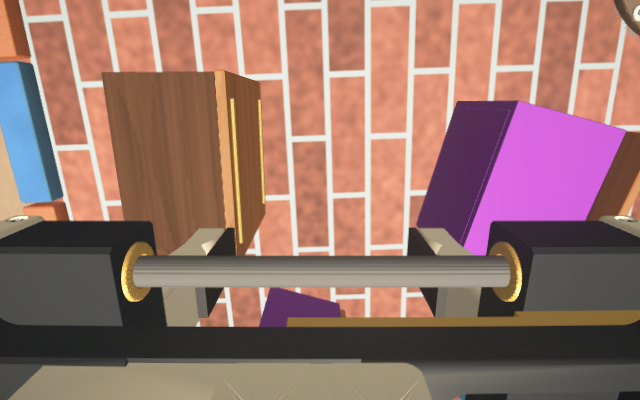

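The wrist view shows the board's near end (y=-0.1) with its top edge spanning about (215..225, 70). I'll check that against the fitted model.

Run:
```python
from h import *
c=cam("wrist")
p=[.61884,.24640,-.03985]
def W(L,p=p):
    cc,s=np.cos(p[2]),np.sin(p[2]); return [p[0]+cc*L[0]-s*L[1],p[1]+s*L[0]+cc*L[1],L[2]]
print(proj(c,[W((0,-.1,.199)),W((-.01,-.1,.199)),W((.125,-.101,.164)),W((0,-.101,.164)),W((-.01,-.1,.014)),W((-.01,.05,.199)),W((0,.05,.199))]).round(1))
im=cv2.imread("pics/w1.png"); crop(im,90,60,290,260,4,"w1c.png")
```

```text
[[217.   72.8]
 [228.   72.8]
 [104.2  75.4]
 [227.3  74.8]
 [262.5  83.9]
 [238.2 228.7]
 [228.4 228.7]]
```

View pics/w1c.png

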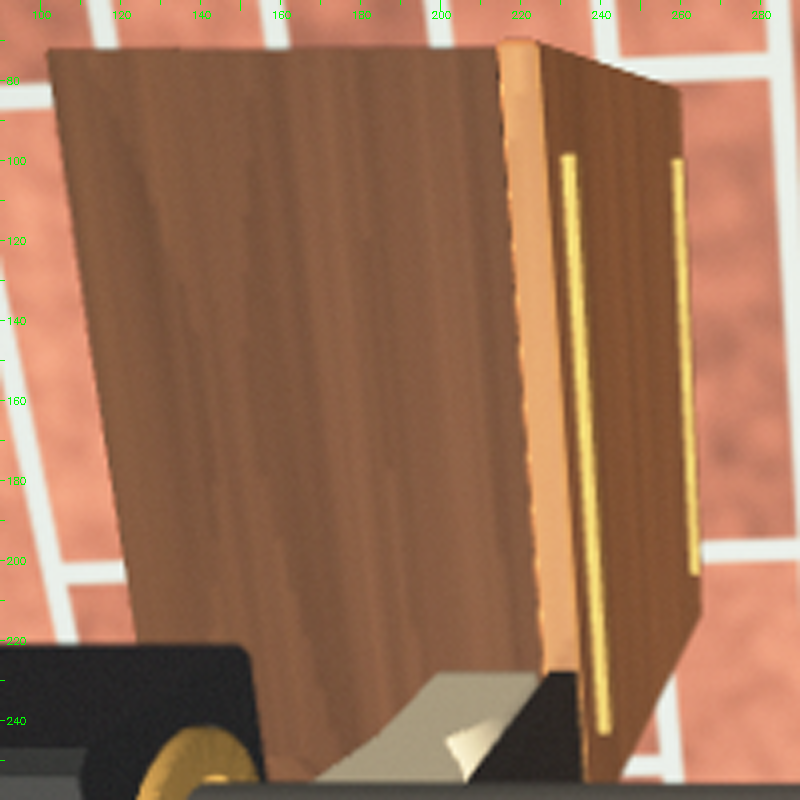

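Request:
step_arm --plan "8.7 0.2 -3.1 0 0 0 0.3;8.7 0.2 -3.1 0 0 0 0;8.7 0 -3.1 0 0 0 0;8.7 0 0 3.5 0 0 0;8.7 0 0 3.5 0 0 0;8.7 0 0 3.5 0 0 0;8.7 0 0 3 0 0 0;8.7 0 0 2 0 0 0;8.7 0 0 0 0 0 0"

```text
clock: 2.78
tool_pos: [0.6121, 0.2441, 0.2018]
orientation: [179.6, -0.3, -92.4]
force: [0.2, -0.3, -0.5]
opening: 0.0872
```

```bash
python3 go.py .616 .244 .176 -92.3
python3 - <<'E'
from h import *
a=snapshot("scene");crop(a,270,80,400,220,5,"s2.png")
E
```

```text
t 2.78 p [0.6121 0.2441 0.2018] rpy [179.56  -0.26 -92.37] F [ 0.2 -0.3 -0.5] open 0.0872
turn rotvec tool [ 0.44 -0.26 -0.07]
shift now axes cm [-0.02 -0.41  2.58]  after turn [-0.01 -0.39  2.58]
```

View pics/s2.png

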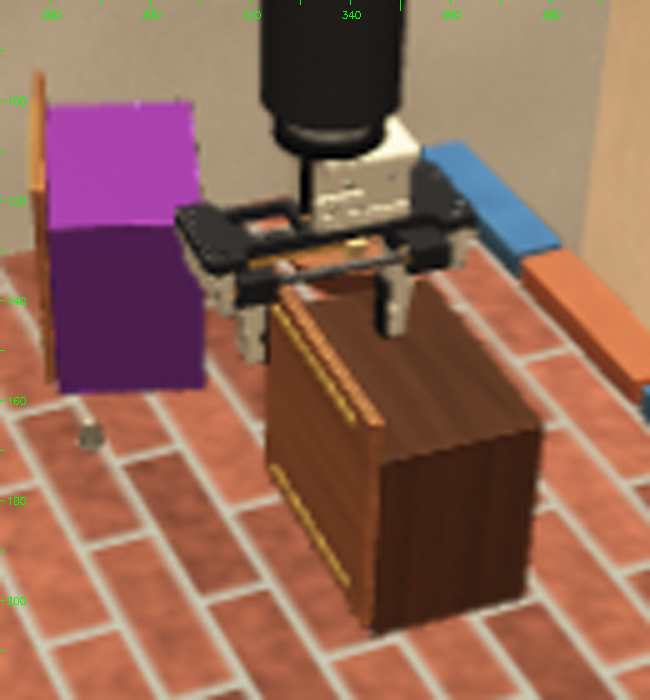

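Fingers straddle the board: front finger at (321,148), back one over the roof at (349,146). I'll lower and pull.

Request:
step_arm --plan "6 0 -0.4 1 0.4 0 0;6 0 0 1 0 0 0;5 0 0 0.5 0 0 0;5 0 0 0 0 0 0;5 0 0 0 0 0 0;5 0 0 0 0 0 0"

```text
clock: 3.33
tool_pos: [0.6191, 0.2454, 0.1835]
orientation: [-179.5, 0.0, -92.3]
force: [-0.1, -0.3, 0.9]
opening: 0.0534
```

```bash
python3 go.py .616 .244 .176 -92.3
```

```text
t 3.33 p [0.6191 0.2454 0.1835] rpy [-1.7955e+02  3.0000e-02 -9.2320e+01] F [-0.1 -0.3  0.9] open 0.0534
turn rotvec tool [-0.45  0.03 -0.02]
shift now axes cm [0.15 0.31 0.74]  after turn [0.15 0.31 0.75]
```

Request:
step_arm --plan "5 0 0.3 0.3 -0.4 0 0;5 0 0 0.3 0 0 0;5 0 0 0 0 0 0;5 0 0 0 0 0 0"

```text
clock: 3.67
tool_pos: [0.6157, 0.2453, 0.1764]
orientation: [180.0, -0.0, -92.3]
force: [-0.2, -0.7, 0.0]
opening: 0.0501
```

```bash
python3 go.py .616 .244 .176 -92.3
```

```text
t 3.67 p [0.6157 0.2453 0.1764] rpy [ 1.7998e+02 -1.0000e-02 -9.2330e+01] F [-0.2 -0.7  0. ] open 0.0501
turn rotvec tool [ 0.02 -0.01 -0.03]
shift now axes cm [ 0.13 -0.03  0.04]  after turn [ 0.13 -0.03  0.04]
```

Request:
step_arm --plan "5 0 1 0 0 0 0;5 0 1 0 0 0 0;5 0 1 0 0 0 0;5 0 0.7 0 0 0 0;5 0 0.7 0 0 0 0;5 0 0.7 0 0 0 0;5 0 0 0 0 0 0"

```text
clock: 4.25
tool_pos: [0.5634, 0.2475, 0.177]
orientation: [180.0, 0.0, -92.3]
force: [-0.5, -0.9, -1.0]
opening: 0.0498
```

Run:
```python
from h import *
a=snapshot("scene");crop(a,270,80,400,220,5,"s3.png")
```

```text
(no output)
```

View pics/s3.png

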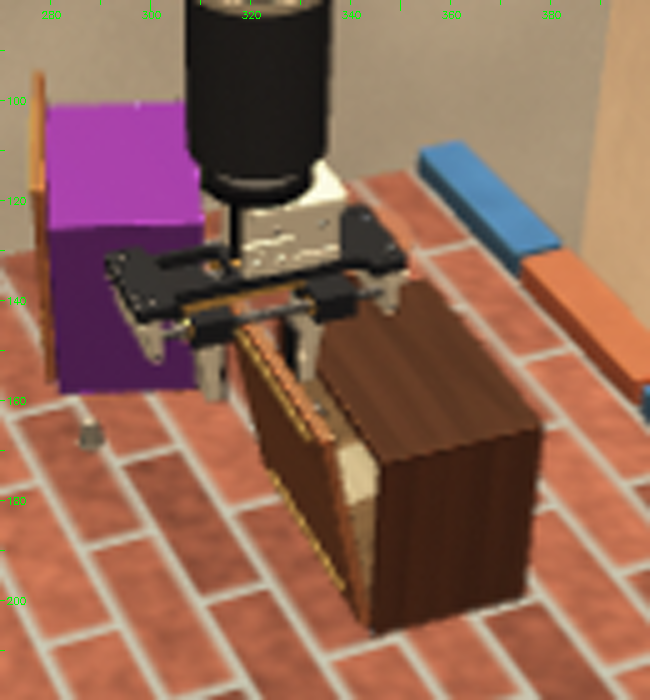

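The bin is opening (board top now around (325,150)). I'll keep pulling.

Request:
step_arm --plan "5.5 0 1 0 0 0 0;6 0 1 0 0 0 0;6.5 0 1 0 0 0 0;7 0 1 0.2 0 0 0;7.5 0 1 0.4 0 0 0;8 0 1 0.5 0 0 0;8.5 0 1 0.5 0 0 0;8.7 0 1 0.6 0 0 0;8.7 0 1 0.6 0 0 0;8.7 0 1 0.6 0 0 0;8.7 0 0.5 0 0 0 0;8.7 0 0 0 0 0 0"

```text
clock: 5.3
tool_pos: [0.4589, 0.2516, 0.1426]
orientation: [180.0, -0.0, -92.3]
force: [-0.4, 0.7, -0.0]
opening: 0.087
```

Run:
```python
from h import *
a=snapshot("scene");crop(a,270,80,400,220,5,"s4.png")
```

```text
(no output)
```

View pics/s4.png

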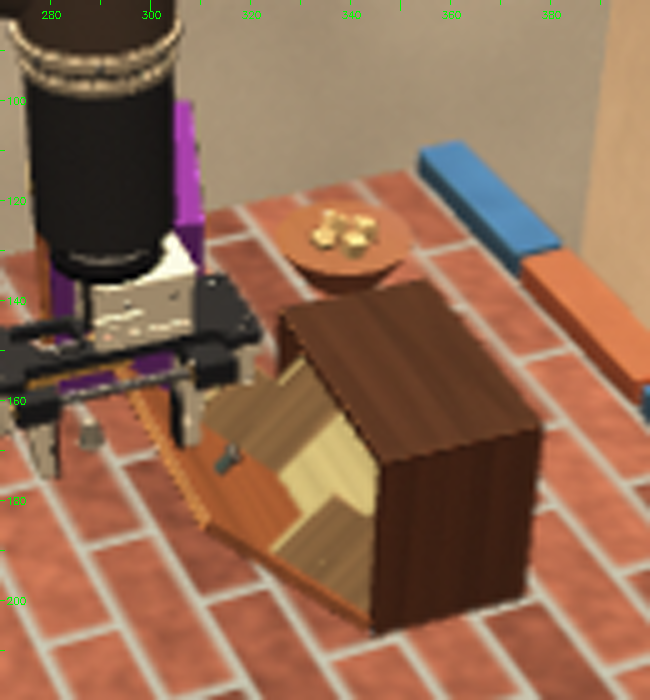

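The bin looks fully open: its inside is visible and the board top edge runs (297,152)-(311,184). I'll lift off and verify.

Request:
step_arm --plan "8.7 0 0 -2 0 0 0;8.7 0 0 -3 0 0 0;8.7 0 0 -3 0 0 0;8.7 0 0 -3 0 0 0;8.7 0 0 -3 0 0 0;8.7 0 0 -3 0 0 0;8.7 0 0 -3 0 0 0;8.7 0 0 0 0 0 0"

```text
clock: 6.02
tool_pos: [0.4624, 0.2527, 0.3495]
orientation: [-179.5, 0.3, -92.3]
force: [1.2, 0.9, 1.5]
opening: 0.087
```

```bash
python3 go.py .50 -.17 .34 -10.9
python3 - <<'E'
from h import *
print(telemetry.get_obs()["joint_pos"].round(1))
a=snapshot("top");crop(a,200,115,440,255,3,"t5.png");
E
```

```text
t 6.02 p [0.4624 0.2527 0.3495] rpy [-179.55    0.35  -92.32] F [1.2 0.9 1.5] open 0.087
turn rotvec tool [-6.200e-01 -3.000e-02 -8.142e+01]
shift now axes cm [42.09 -5.46  0.74]  after turn [11.69 40.79  0.95]
[ 50.1   2.7  -6.3   0.1 -80.4 -52.5]
```

View pics/t5.png

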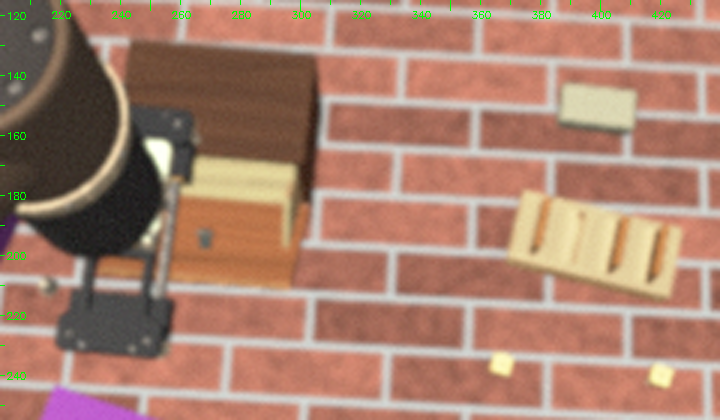

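Bin open, dice at (367,236) and (420,240) unmoved. Moving over to the rack.

Request:
step_arm --plan "8.7 3.5 -0.5 0 -0.6 0 0;8.7 3.5 -0.5 0 0 0 0;8.7 3.5 -0.5 0 0 0 0;8.7 3.5 -0.5 0 0 0 0;8.7 3.5 -0.5 0 0 0 0;8.7 3.5 -0.5 0 0 0 0;8.7 3.5 -0.5 0 0 0 0;8.7 3.5 -0.5 0 0 0 0;8.7 3.5 -0.5 0 0 0 0;8.7 3.5 -0.5 0 0 0 0;8.7 3.5 -0.4 0 0 0 0;8.7 3.5 0 0 0 0 0"

```text
clock: 7.07
tool_pos: [0.4968, -0.172, 0.3412]
orientation: [179.3, 0.0, -92.3]
force: [1.2, 0.5, -0.1]
opening: 0.087
```

Request:
step_arm --plan "8.7 0 0 0 0 0 -6.8;8.7 0 0 0 0 0 -6.8;8.7 0 0 0 0 0 -6.8;8.7 0 0 0 0 0 -6.8;8.7 0 0 0 0 0 -6.8;8.7 0 0 0 0 0 -6.8;8.7 0 0 0 0 0 -6.8;8.7 0 0 0 0 0 -6.8;8.7 0 0 0 0 0 -6.8;8.7 0 0 0 0 0 -6.8;8.7 0 0 0 0 0 -6.8;8.7 0 0 0 0 0 -6.8"

```text
clock: 8.07
tool_pos: [0.4967, -0.1702, 0.3412]
orientation: [179.9, 0.7, -10.4]
force: [0.8, -0.0, 0.3]
opening: 0.087
```

```bash
python3 go.py .50 -.17 .34 -10.9
python3 - <<'E'
from h import *
from plant import telemetry
print(telemetry.get_obs()["joint_pos"].round(1))
c=cam("wrist"); a=snapshot("wrist"); np.save("w2.npy",c["camera_from_world"]); cv2.imwrite("pics/w2.png",a)
print(proj(c,[[.4365,-.08,.022],[.433,-.259,.022]]))
E
```

```text
t 8.07 p [ 0.4967 -0.1702  0.3412] rpy [179.92   0.66 -10.4 ] F [ 0.8 -0.   0.3] open 0.087
turn rotvec tool [0.08 0.66 0.5 ]
shift now axes cm [ 0.32 -0.08  0.12]  after turn [ 0.32 -0.08  0.12]
[  2.5   3.5  -6.4  -0.1 -80.8  77.2]
[[267.50623638 201.55808715]
 [388.07784833 182.36674712]]
```

View pics/w2.png

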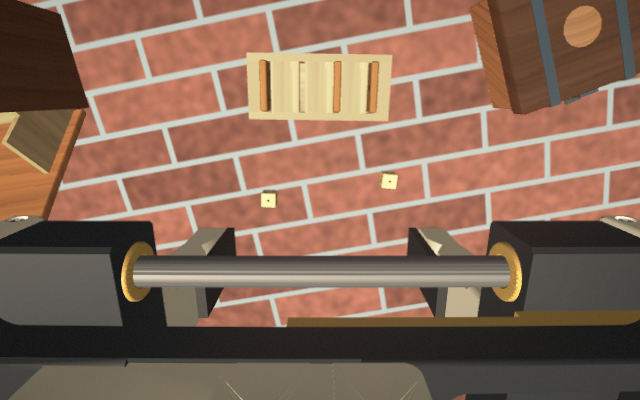

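Run:
```python
import cv2
from h import *
a=cv2.imread("pics/w2.png"); crop(a,240,45,400,125,5,"w2r.png"); crop(a,250,165,410,215,5,"w2d.png")
```

```text
(no output)
```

View pics/w2r.png

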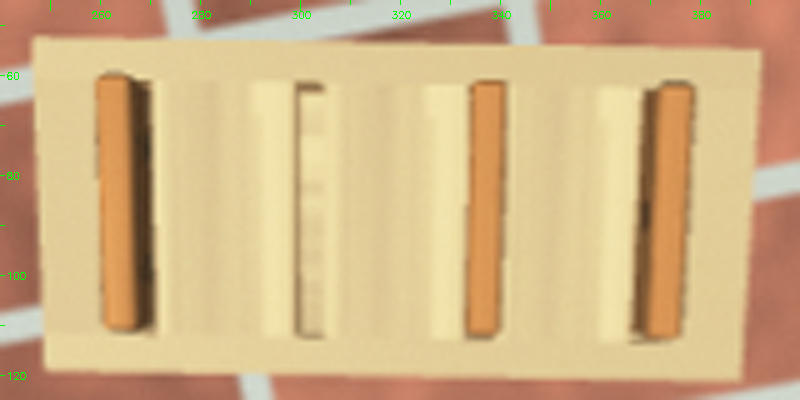

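View pics/w2d.png

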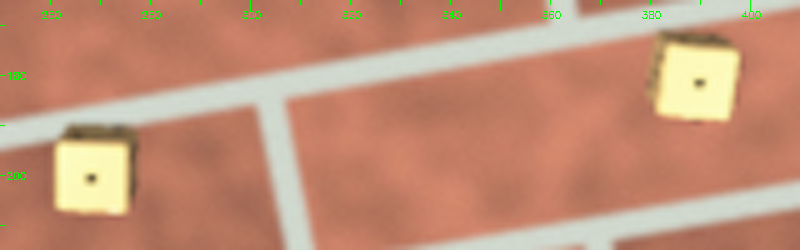

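Run:
```python
from h import *
c=dict(cam("wrist")); c["camera_from_world"]=np.load("w2.npy")
a=onz(c,[(262.8,60.5),(264.5,110),(337.5,62),(336.3,112),(375,62.5),(372.5,112.5)],.070)
for i in (0,2,4):
    d=a[i]-a[i+1]; print("mid",((a[i]+a[i+1])/2).round(4),"len",np.linalg.norm(d).round(4),"ang",np.degrees(np.arctan2(d[1],d[0])).round(1))
b=onz(c,[(246.5,52.5),(392,55),(388.5,121),(249,119)],.034); print("rack corners",b.round(4),b.mean(0))
print("slots ang", np.degrees(np.arctan2(*(b[0]-b[1])[:2])), np.linalg.norm(b[0]-b[1]))
for q in ([(261,193),(276,193),(275.5,207.5),(261,207)],[(383.5,173.2),(397.5,174.7),(396,189.2),(381.5,187.5)]):
    b=onz(c,q,.022); d=b[0]-b[3];e=b[1]-b[2]; print("die",b.mean(0).round(4),np.degrees(np.arctan2(d[1]+e[1],d[0]+e[0])))
```

```text
mid [ 0.5939 -0.1187  0.07  ] len 0.0574 ang -11.0
mid [ 0.5757 -0.2057  0.07  ] len 0.0581 ang -11.2
mid [ 0.567  -0.2496  0.07  ] len 0.0582 ang -11.2
rack corners [[ 0.64   -0.1008  0.034 ]
 [ 0.6031 -0.2841  0.034 ]
 [ 0.5211 -0.2687  0.034 ]
 [ 0.5579 -0.0841  0.034 ]] [ 0.58051334 -0.18444007  0.034     ]
slots ang 11.399450166914828 0.18701199247612307
die [ 0.4384 -0.0817  0.022 ] -13.873456187993066
die [ 0.4343 -0.2614  0.022 ] -14.108624643765639
```

```bash
python3 go.py .5939 -.1187 .15 -11.1
```

```text
t 8.12 p [ 0.4967 -0.1702  0.3412] rpy [179.93   0.67  -9.9 ] F [-0.7  0.7  0.4] open 0.0871
turn rotvec tool [0.08 0.67 1.2 ]
shift now axes cm [ 8.91 -6.77 19.01]  after turn [ 8.55 -6.92 19.12]
```

Request:
step_arm --plan "8.7 2.15 -1.73 0 0 0 0.6;6 2.15 -1.73 0 0 0 0.6;4 2.15 -1.73 0 0 0 0;4 2.15 -1.73 0 0 0 0;4 0 0 3 0 0 0;4 0 0 3 0 0 0;4 0 0 3 0 0 0;4 0 0 3 0 0 0;4 0 0 3 0 0 0;4 0 0 2.5 0 0 0;4 0 0 1.5 0 0 0;4 0 0 0 0 0 0"

```text
clock: 9.12
tool_pos: [0.5903, -0.1194, 0.1465]
orientation: [179.8, 1.0, -12.1]
force: [-0.7, -0.2, -0.1]
opening: 0.0398
```

```bash
python3 go.py .5939 -.1187 .046 -11.1
python3 - <<'E'
from h import *
c=cam("wrist"); a=snapshot("wrist"); np.save("w3.npy",c["camera_from_world"]); cv2.imwrite("pics/w3.png",a)
E
```

```text
t 9.12 p [ 0.5903 -0.1194  0.1465] rpy [179.82   1.01 -12.13] F [-0.7 -0.2 -0.1] open 0.0398
turn rotvec tool [ 0.17  1.02 -1.03]
shift now axes cm [ 0.52 -0.18 10.04]  after turn [ 0.34 -0.14 10.05]
```

View pics/w3.png

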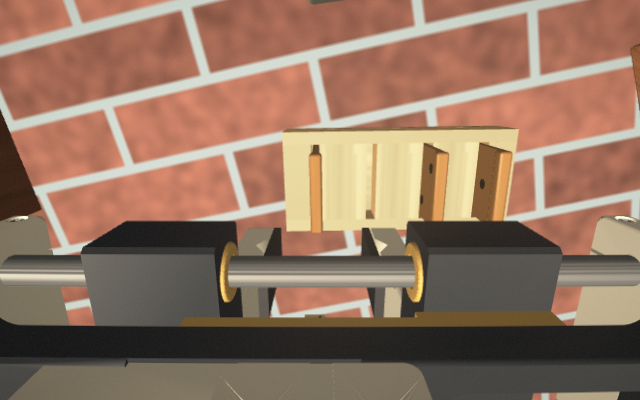

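Template A at (316,190) is nearly centred between the fingers; the correction is small, so descend.

Request:
step_arm --plan "4 0.35 -0.15 2 0 1 -1;4 0 0 2.5 0 0 0;4 0 0 2.5 0 0 0;4 0 0 2 0 0 0;4 0 0 1 0 0 0;4 0 0 0 0 0 0;4 0 0 0 0 0 0"

```text
clock: 9.75
tool_pos: [0.5978, -0.119, 0.052]
orientation: [179.9, -0.5, -10.9]
force: [0.6, -0.5, 0.9]
opening: 0.0404
```

```bash
python3 go.py .5939 -.1187 .046 -11.1
```

```text
t 9.75 p [ 0.5978 -0.119   0.052 ] rpy [179.89  -0.45 -10.94] F [ 0.6 -0.5  0.9] open 0.0404
turn rotvec tool [ 0.11 -0.45  0.16]
shift now axes cm [-0.39  0.05  0.6 ]  after turn [-0.39  0.05  0.6 ]
```

Close and lift.

Request:
step_arm --plan "4 -0.35 0 0.5 0 -0.4 0;2 0 0 0 0 0 0;0 0 0 0 0 0 0;0 0 0 0 0 0 0;0 0 0 0 0 0 0;0 0 0 0 0 0 0;0 0 0 0 0 0 0;0 0 0 0 0 0 0"

```text
clock: 10.42
tool_pos: [0.5938, -0.1181, 0.0463]
orientation: [179.9, -0.0, -10.9]
force: [-0.6, 1.3, 1.5]
opening: 0.0086
```

Request:
step_arm --plan "0 0 0 -1 0 0 0;0 0 0 -2 0 0 0;0 0 0 -2.5 0 0 0;0 0 0 -3 0 0 0;0 0 0 -3 0 0 0;0 0 0 -3 0 0 0;0 0 0 -3 0 0 0;0 0 0 -3 0 0 0;0 0 0 -3 0 0 0;0 0 0 0 0 0 0"

```text
clock: 11.25
tool_pos: [0.596, -0.1185, 0.2887]
orientation: [179.9, -0.6, -10.9]
force: [1.2, -1.2, 0.2]
opening: 0.0087
```

```bash
python3 go.py .59 .23 .26 -92.3
python3 - <<'E'
from h import *
a=snapshot("wrist");  cv2.imwrite("pics/w4.png",a)
E
```

```text
t 11.25 p [ 0.596  -0.1185  0.2887] rpy [179.95  -0.59 -10.89] F [ 1.2 -1.2  0.2] open 0.0087
turn rotvec tool [-0.37 -0.52 81.41]
shift now axes cm [ -7.2  -34.11   2.77]  after turn [-34.8    2.     2.87]
```

View pics/w4.png

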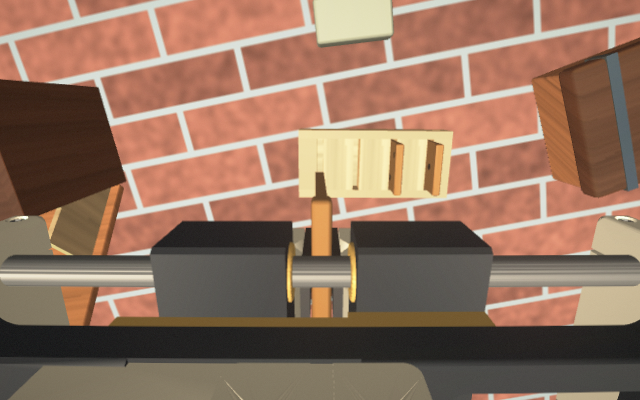

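Template A is held (8.7 mm opening). Turn and carry it to the bin.

Request:
step_arm --plan "0 0 0 0 0 0 6.8;0 0 0 0 0 0 6.8;0 0 0 0 0 0 6.8;0 0 0 0 0 0 6.8;0 0 0 0 0 0 6.8;0 0 0 0 0 0 6.8;0 0 0 0 0 0 6.8;0 0 0 0 0 0 6.8;0 0 0 0 0 0 6.8;0 0 0 0 0 0 6.8;0 0 0 0 0 0 6.8;0 0 0 0 0 0 6.6"

```text
clock: 12.3
tool_pos: [0.5929, -0.1178, 0.2802]
orientation: [179.9, -0.1, -92.7]
force: [0.5, -0.9, -1.4]
opening: 0.0086
```

```bash
python3 go.py .592 .283 .26 -92.3
```

```text
t 12.3 p [ 0.5929 -0.1178  0.2802] rpy [ 1.7989e+02 -9.0000e-02 -9.2680e+01] F [ 0.5 -0.9 -1.4] open 0.0086
turn rotvec tool [ 0.11 -0.09 -0.38]
shift now axes cm [-40.03   1.96   1.96]  after turn [-40.04   1.7    2.02]
```

Request:
step_arm --plan "0 -3.35 0.15 0 0 0 -0.4;0 -3.35 0.15 0 0 0 0;0 -3.35 0.15 0 0 0 0;0 -3.35 0.15 0 0 0 0;0 -3.35 0.15 0 0 0 0;0 -3.35 0.15 0 0 0 0;0 -3.35 0.15 0 0 0 0;0 -3.35 0.15 0 0 0 0;0 -3.35 0.15 0 0 0 0;0 -3.35 0.15 0 0 0 0;0 -3.35 0.1 0 0 0 0;0 -3.1 0.1 0 0 0 0"

```text
clock: 13.3
tool_pos: [0.5894, 0.2836, 0.2795]
orientation: [179.9, -0.1, -91.9]
force: [1.3, -0.5, -1.6]
opening: 0.0089
```

```bash
python3 go.py .592 .283 .115 -92.3
python3 - <<'E'
from h import *
a=snapshot("scene");crop(a,250,60,400,220,5,"s6.png")
E
```

```text
t 13.3 p [0.5894 0.2836 0.2795] rpy [ 1.7991e+02 -1.5000e-01 -9.1910e+01] F [ 1.3 -0.5 -1.6] open 0.0089
turn rotvec tool [ 0.09 -0.15  0.39]
shift now axes cm [ 1.000e-02 -2.800e-01  1.645e+01]  after turn [ 0.05 -0.26 16.45]
```

View pics/s6.png

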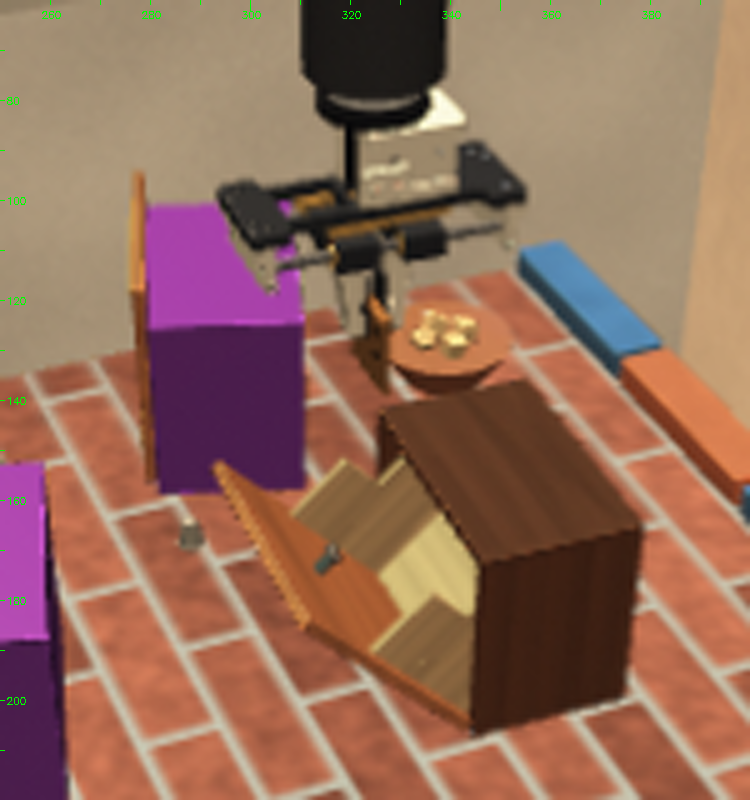

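Plate hangs at (325,128), in front of the mouth. Lower it.

Request:
step_arm --plan "0 0 0 2.5 0 0 0.3;0 0 0 2.5 0 0 0;0 0 0 2.5 0 0 0;0 0 0 2.5 0 0 0;0 0 0 2 0 0 0;0 0 0 1.5 0 0 0;0 0 0 1 0 0 0;0 0 0 0.5 0 0 0;0 0 0 0 0 0 0"

```text
clock: 14.1
tool_pos: [0.5897, 0.2813, 0.129]
orientation: [179.9, -0.2, -92.2]
force: [0.0, 0.3, -0.6]
opening: 0.0084
```

```bash
python3 go.py .592 .283 .115 -92.3
python3 - <<'E'
from h import *
a=snapshot("scene");crop(a,250,60,400,220,5,"s7.png")
E
```

```text
t 14.1 p [0.5897 0.2813 0.129 ] rpy [179.89  -0.18 -92.24] F [ 0.   0.3 -0.6] open 0.0084
turn rotvec tool [ 0.11 -0.18  0.06]
shift now axes cm [-0.19 -0.23  1.4 ]  after turn [-0.18 -0.22  1.4 ]
```

View pics/s7.png

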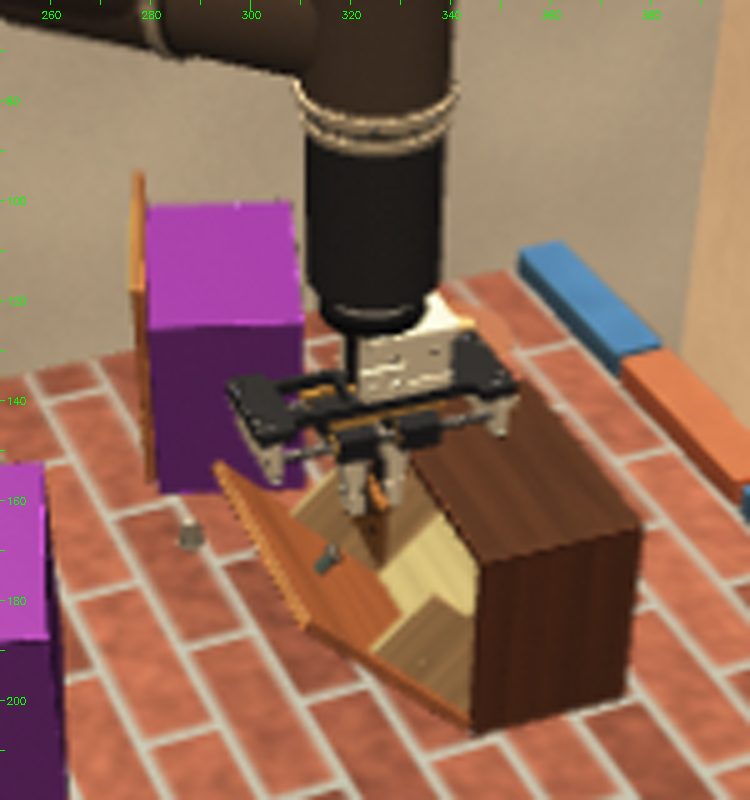

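Request:
step_arm --plan "0 0 0.8 0 0 0 0;0 0 0.7 0.5 0 0 0;0 0 0 0.5 0 0 0;1 0 0 0 0 0 0;2 0 0 0 0 0 0;3 0 0 0 0 0 0;3 0 0 0 0 0 0;3 0 0 0 0 0 0;3 0 0 -1 0 0 0;3 0 0 -3 0 0 0;3 0 0 -3 0 0 0;3 0 0 -3 0 0 0"

```text
clock: 15.15
tool_pos: [0.5753, 0.2823, 0.2222]
orientation: [180.0, -0.1, -92.2]
force: [0.7, 0.0, 0.2]
opening: 0.0298
```

Request:
step_arm --plan "3 0 0 -3 0 0 0;3 0 0 -3 0 0 0;3 2 0 -2 0 0 0;3 3 0 0 0 0 0;3 3.5 0 0 0 0 0;3 3.5 0 0 0 0 0;3 3.5 0 0 0 0 0;3 3.5 0 0 0 0 0;3 3.5 0 0 0 0 0;3 3.5 0 0 0 0 0;3 0 0 0 0 0 0"

```text
clock: 16.07
tool_pos: [0.5645, 0.0181, 0.3023]
orientation: [-179.9, -0.1, -92.4]
force: [0.2, 0.0, 0.5]
opening: 0.0301
```

```bash
python3 go.py .5757 -.2057 .26 -11.1
python3 - <<'E'
from h import *
a=snapshot("scene");crop(a,250,60,400,220,5,"s8.png")
E
```

```text
t 16.07 p [0.5645 0.0181 0.3023] rpy [-1.7994e+02 -1.2000e-01 -9.2420e+01] F [0.2 0.  0.5] open 0.0301
turn rotvec tool [ 4.000e-02 -1.400e-01 -8.132e+01]
shift now axes cm [22.31 -2.06  4.28]  after turn [ 5.41 21.75  4.23]
```

View pics/s8.png

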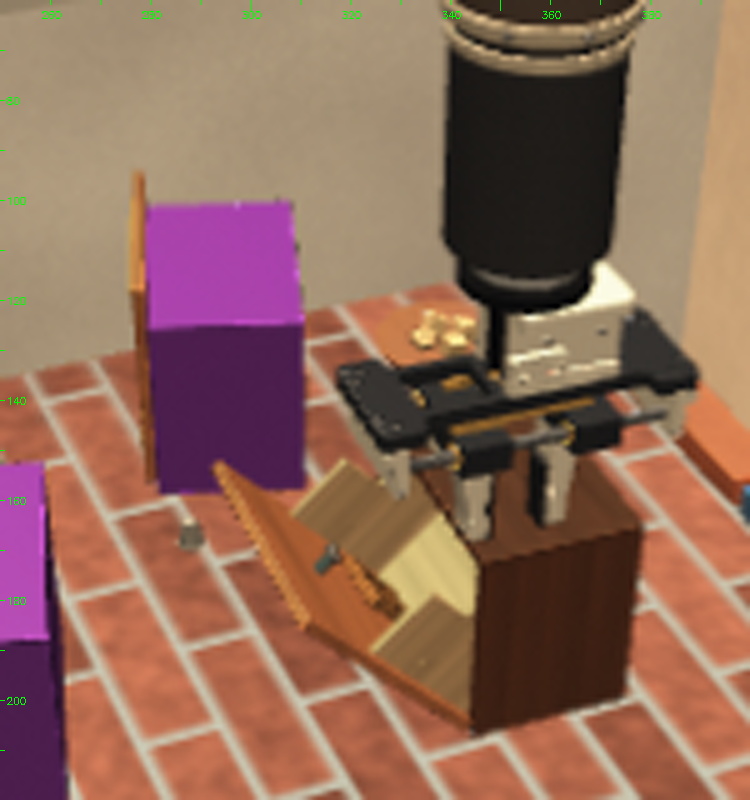

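The first plate lies in the trough against the board at (326,177). Next is template B.

Request:
step_arm --plan "2.6 3.2 -0.3 0 0 0 0;2.6 3.2 -0.3 0 0 0 0;2.6 3.2 -0.3 0 0 0 0;2.6 3.2 -0.3 0 0 0 0;2.6 3.2 -0.3 0 0 0 0;2.6 3.2 -0.3 0 0 0 0;2.6 3.1 -0.3 0 0 0 0;2.6 0 0 0 0 0 -6.8;2.6 0 0 0 0 0 -6.8;2.6 0 0 0 0 0 -6.8;2.6 0 0 0 0 0 -6.8;2.6 0 0 0 0 0 -6.8"

```text
clock: 17.12
tool_pos: [0.5779, -0.2004, 0.3017]
orientation: [180.0, -0.1, -57.9]
force: [0.1, 0.5, 1.2]
opening: 0.026
```

Request:
step_arm --plan "2.6 0 0 0 0 0 -6.8;2.6 0 0 0 0 0 -6.8;2.6 0 0 0 0 0 -6.8;2.6 0 0 0 0 0 -6.8;2.6 0 0 0 0 0 -6.8;2.6 0 0 0 0 0 -6.8;2.6 0 0 0 0 0 -6.8;2.6 0 0 2 0 0 0;2.6 0 0 2 0 0 0;2.6 0 0 0 0 0 0"

```text
clock: 17.95
tool_pos: [0.5761, -0.1996, 0.2578]
orientation: [179.9, 0.3, -10.6]
force: [0.6, -0.1, -1.0]
opening: 0.0258
```

```bash
python3 go.py .5757 -.2057 .15 -11.1
python3 - <<'E'
from h import *
c=cam("wrist"); a=snapshot("wrist"); np.save("w5.npy",c["camera_from_world"]); cv2.imwrite("pics/w5.png",a)
E
```

```text
t 17.95 p [ 0.5761 -0.1996  0.2578] rpy [179.94   0.3  -10.62] F [ 0.6 -0.1 -1. ] open 0.0258
turn rotvec tool [0.06 0.3  0.48]
shift now axes cm [ 0.13  0.59 10.78]  after turn [ 0.08  0.6  10.78]
```

View pics/w5.png

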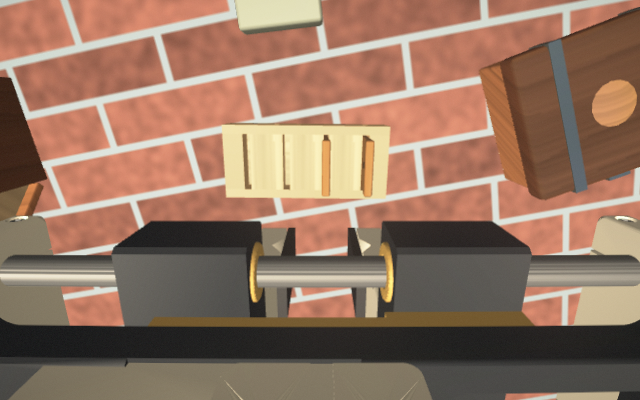

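Template B at (326,167), right of centre as expected (0.6 cm in y). Correct and descend in two stages.

Request:
step_arm --plan "2.6 0.1 0.6 3 0 0.3 0.5;2.6 0 0 3 0 0 0;2.6 0 0 3 0 0 0;2.6 0 0 3 0 0 0;2.6 0 0 3 0 0 0;2.6 0 0 2 0 0 0;2.6 0 0 1 0 0 0;2.6 0 0 0 0 0 0;2.6 0 0 0 0 0 0"

```text
clock: 18.75
tool_pos: [0.5793, -0.2075, 0.0824]
orientation: [179.9, -0.4, -11.1]
force: [0.2, 0.1, 0.3]
opening: 0.0258
```

```bash
python3 go.py .5757 -.2057 .046 -11.1
```

```text
t 18.75 p [ 0.5793 -0.2075  0.0824] rpy [179.88  -0.37 -11.09] F [0.2 0.1 0.3] open 0.0258
turn rotvec tool [ 0.12 -0.37  0.01]
shift now axes cm [-0.41 -0.11  3.64]  after turn [-0.39 -0.11  3.64]
```

Request:
step_arm --plan "2.6 -0.4 -0.1 1 0 -0.4 0;2.6 0 0 1.2 0 0 0;2.6 0 0 1.2 0 0 0;2.6 0 0 0.2 0 0 0;2.6 0 0 0 0 0 0;1 0 0 0 0 0 0;0 0 0 0 0 0 0;0 0 0 0 0 0 0;0 0 0 0 0 0 0;0 0 0 0 0 0 0;0 0 0 0 0 0 0"

```text
clock: 19.67
tool_pos: [0.575, -0.2058, 0.046]
orientation: [179.9, 0.0, -11.1]
force: [-0.4, 2.2, 6.7]
opening: 0.009
```

Request:
step_arm --plan "0 0 0 -1 0 0 0;0 0 0 -2 0 0 0;0 0 0 -2.5 0 0 0;0 0 0 -3 0 0 0;0 0 0 -3 0 0 0;0 0 0 -3 0 0 0;0 0 0 -3 0 0 0;0 0 0 -3 0 0 0;0 0 0 -3 0 0 0;0 0 0 0 0 0 0"

```text
clock: 20.5
tool_pos: [0.577, -0.2064, 0.2877]
orientation: [179.9, -0.5, -11.1]
force: [1.0, -0.5, 0.2]
opening: 0.0084
```

```bash
python3 go.py .576 .207 .28 -92.3
python3 - <<'E'
from h import *
a=snapshot("wrist");  cv2.imwrite("pics/w6.png",a)
E
```

```text
t 20.5 p [ 0.577  -0.2064  0.2877] rpy [179.86  -0.47 -11.1 ] F [ 1.  -0.5  0.2] open 0.0084
turn rotvec tool [-0.22 -0.49 81.2 ]
shift now axes cm [ -8.06 -40.55   0.6 ]  after turn [-41.3    1.76   0.77]
```

View pics/w6.png

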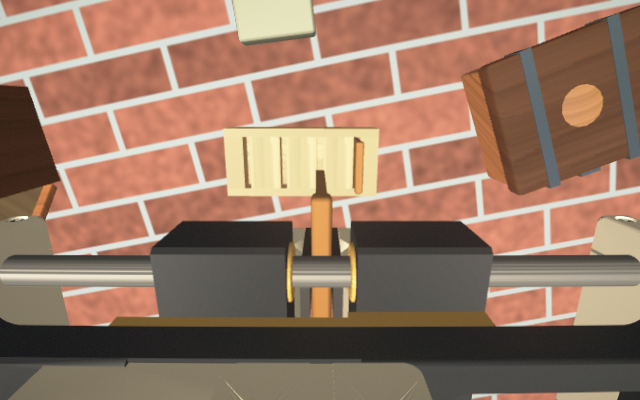

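Held. Carry to the bin's right half.

Request:
step_arm --plan "0 0 0 0 0 0 6.8;0 0 0 0 0 0 6.8;0 0 0 0 0 0 6.8;0 0 0 0 0 0 6.8;0 0 0 0 0 0 6.8;0 0 0 0 0 0 6.8;0 0 0 0 0 0 6.8;0 0 0 0 0 0 6.8;0 0 0 0 0 0 6.8;0 0 0 0 0 0 6.8;0 0 0 0 0 0 6.8;0 0 0 0 0 0 6.6"

```text
clock: 21.55
tool_pos: [0.5741, -0.2053, 0.2791]
orientation: [179.8, -0.1, -92.9]
force: [0.1, -0.6, 0.0]
opening: 0.0088
```

Request:
step_arm --plan "0 -3.45 0.1 0 0 0 0;0 -3.45 0.1 0 0 0 0;0 -3.45 0.1 0 0 0 0;0 -3.45 0.1 0 0 0 0;0 -3.45 0.1 0 0 0 0;0 -3.45 0.1 0 0 0 0;0 -3.45 0.1 0 0 0 0;0 -3.45 0.1 0 0 0 0;0 -3.45 0.1 0 0 0 0;0 -3.45 0.1 0 0 0 0;0 -3.45 0.1 0 0 0 0;0 -3.4 0.1 0 0 0 0"

```text
clock: 22.55
tool_pos: [0.5801, 0.2096, 0.2788]
orientation: [179.8, -0.1, -92.5]
force: [0.4, -0.0, -0.9]
opening: 0.0088
```

```bash
python3 go.py .572 .207 .12 -92.3
```

```text
t 22.55 p [0.5801 0.2096 0.2788] rpy [ 1.7981e+02 -1.2000e-01 -9.2530e+01] F [ 0.4 -0.  -0.9] open 0.0088
turn rotvec tool [ 0.19 -0.12 -0.23]
shift now axes cm [ 0.27  0.75 15.88]  after turn [ 0.3   0.8  15.88]
```

Request:
step_arm --plan "0 0.3 0.7 2.5 0 0 -0.2;0 0 0 2.5 0 0 0;0 0 0 2.5 0 0 0;0 0 0 2.5 0 0 0;0 0 0 2 0 0 0;0 0 0 1.5 0 0 0;0 0 0 1 0 0 0;0 0 0 0.8 0 0 0;0 0 0 0 0 0 0;0 0 0 0 0 0 0"

```text
clock: 23.38
tool_pos: [0.5738, 0.2053, 0.1267]
orientation: [179.9, -0.1, -92.3]
force: [0.4, 0.6, -1.5]
opening: 0.0088
```

```bash
python3 go.py .572 .207 .12 -92.3
python3 - <<'E'
from h import *
a=snapshot("scene");crop(a,250,60,400,220,5,"s9.png")
E
```

```text
t 23.38 p [0.5738 0.2053 0.1267] rpy [ 1.7988e+02 -1.0000e-01 -9.2320e+01] F [ 0.4  0.6 -1.5] open 0.0088
turn rotvec tool [ 0.12 -0.1  -0.02]
shift now axes cm [-0.17  0.18  0.67]  after turn [-0.17  0.18  0.67]
```

View pics/s9.png

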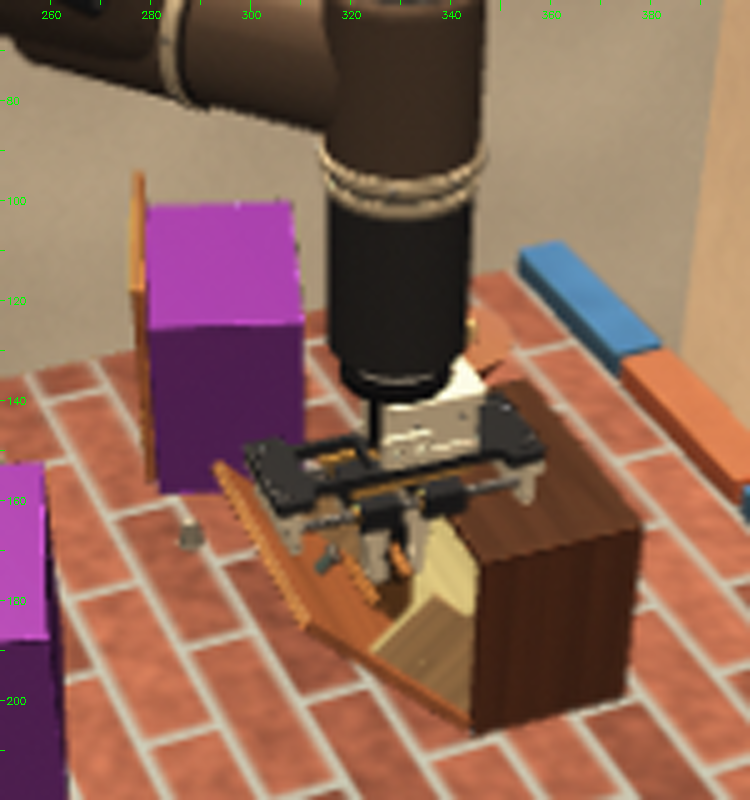

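Request:
step_arm --plan "0 0 0 0.5 0 0 0;1 0 0 0 0 0 0;2 0 0 0 0 0 0;3 0 0 0 0 0 0;3 0 0 0 0 0 0;3 0 0 0 0 0 0;3 0 0 -1 0 0 0;3 0 0 -3 0 0 0;3 0 0 -3 0 0 0;3 0 0 -3 0 0 0;3 0 0 -3 0 0 0;3 0 0 -3 0 0 0"

```text
clock: 24.43
tool_pos: [0.5738, 0.2053, 0.2842]
orientation: [179.9, -0.1, -92.3]
force: [0.5, 1.5, 0.6]
opening: 0.0295
```

Request:
step_arm --plan "2.6 2 0 -2 0 0 0;2.6 3.5 0 0 0 0 0;2.6 3.5 0 0 0 0 0;2.6 3.5 0 0 0 0 0;2.6 3.5 0 0 0 0 0;2.6 3.5 0 0 0 0 0;2.6 3.5 0 0 0 0 0;2.6 3.5 0 0 0 0 0;2.6 3.5 0 0 0 0 0;2.6 3.5 0 0 0 0 0;2.6 3.5 0 0 0 0 0;2.6 0 0 0 0 0 0"

```text
clock: 25.43
tool_pos: [0.5582, -0.1689, 0.3029]
orientation: [179.9, -0.1, -92.5]
force: [0.9, 0.3, 0.8]
opening: 0.0259
```

```bash
python3 go.py .567 -.2496 .26 -11.1
python3 - <<'E'
from h import *
a=snapshot("scene");crop(a,270,120,390,220,6,"s10.png")
E
```

```text
t 25.43 p [ 0.5582 -0.1689  0.3029] rpy [ 1.799e+02 -1.500e-01 -9.254e+01] F [0.9 0.3 0.8] open 0.0259
turn rotvec tool [ 1.900e-01 -5.000e-02 -8.144e+01]
shift now axes cm [ 8.01 -1.25  4.31]  after turn [2.42 7.75 4.29]
```

View pics/s10.png

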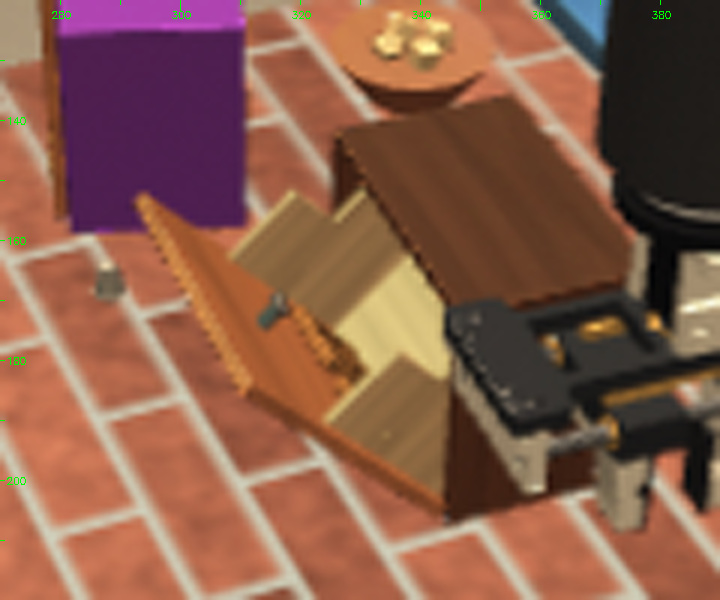

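Second plate seems to be there, mostly hidden behind the side wall; I'll check later from above. Next is template C.

Request:
step_arm --plan "2.6 2.7 -0.4 0 0 0 0;2.6 2.7 -0.4 0 0 0 0;2.6 2.6 -0.4 0 0 0 0;2.6 0 0 0 0 0 -6.8;2.6 0 0 0 0 0 -6.8;2.6 0 0 0 0 0 -6.8;2.6 0 0 0 0 0 -6.8;2.6 0 0 0 0 0 -6.8;2.6 0 0 0 0 0 -6.8;2.6 0 0 0 0 0 -6.8;2.6 0 0 0 0 0 -6.8;2.6 0 0 0 0 0 -6.8"

```text
clock: 26.48
tool_pos: [0.5679, -0.2437, 0.303]
orientation: [179.9, 0.0, -30.7]
force: [-0.6, 0.9, -0.7]
opening: 0.026
```

Request:
step_arm --plan "2.6 0 0 1 0 0 -6.8;2.6 0 0 1 0 0 -6.8;2.6 0 0 2 0 0 -6.8;2.6 0 0 2 0 0 0;2.6 0 0 2 0 0 0;2.6 0 0 2 0 0 0;2.6 0 0 2 0 0 0;2.6 0 0 0 0 0 0;2.6 0 0 0 0 0 0"

```text
clock: 27.23
tool_pos: [0.5673, -0.2442, 0.1822]
orientation: [179.9, 0.2, -10.7]
force: [0.4, 0.0, 0.5]
opening: 0.0259
```

```bash
python3 go.py .567 -.2496 .08 -11.1
python3 - <<'E'
from h import *
c=cam("wrist"); a=snapshot("wrist"); np.save("w7.npy",c["camera_from_world"]); cv2.imwrite("pics/w7.png",a)
E
```

```text
t 27.23 p [ 0.5673 -0.2442  0.1822] rpy [179.88   0.19 -10.68] F [0.4 0.  0.5] open 0.0259
turn rotvec tool [0.12 0.19 0.42]
shift now axes cm [ 0.1   0.52 10.22]  after turn [ 0.07  0.54 10.22]
```

View pics/w7.png

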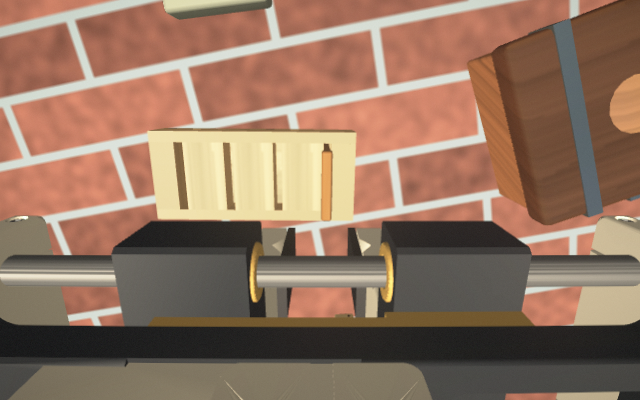

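Template C at (327,185), to be centred by +0.5 cm in y.

Request:
step_arm --plan "2.6 0 0.5 2 0 0.2 0.4;2.6 0 0 2.5 0 0 0;2.6 0 0 2.5 0 0 0;2.6 0 0 2 0 0 0;2.6 0 0 1 0 0 0;2.6 0 0 0 0 0 0;2.6 0 0 0 0 0 0"

```text
clock: 27.87
tool_pos: [0.5676, -0.25, 0.0835]
orientation: [179.9, -0.2, -11.1]
force: [0.1, 0.7, -0.3]
opening: 0.0259
```

```bash
python3 go.py .567 -.2496 .046 -11.1
```

```text
t 27.87 p [ 0.5676 -0.25    0.0835] rpy [179.88  -0.18 -11.1 ] F [ 0.1  0.7 -0.3] open 0.0259
turn rotvec tool [ 0.12 -0.18  0.  ]
shift now axes cm [-0.08 -0.04  3.75]  after turn [-0.07 -0.03  3.75]
```

Request:
step_arm --plan "2.6 0 0 1 0 0 0;2.6 0 0 1.2 0 0 0;2.6 0 0 1.2 0 0 0;2.6 0 0 0.3 0 0 0;2.6 0 0 0 0 0 0;1 0 0 0 0 0 0;0 0 0 0 0 0 0;0 0 0 0 0 0 0;0 0 0 0 0 0 0;0 0 0 0 0 0 0;0 0 0 0 0 0 0"

```text
clock: 28.78
tool_pos: [0.5671, -0.25, 0.0457]
orientation: [179.9, -0.2, -11.1]
force: [1.0, -0.6, 1.4]
opening: 0.0088
```

Request:
step_arm --plan "0 0 0 -1 0 0 0;0 0 0 -2 0 0 0;0 0 0 -2.5 0 0 0;0 0 0 -3 0 0 0;0 0 0 -3 0 0 0;0 0 0 -3 0 0 0;0 0 0 -3 0 0 0;0 0 0 -3 0 0 0;0 0 0 -3 0 0 0;0 0 0 0 0 0 0"

```text
clock: 29.62
tool_pos: [0.5685, -0.2506, 0.2881]
orientation: [179.8, -0.7, -11.1]
force: [1.1, -0.5, 0.4]
opening: 0.0086
```

```bash
python3 go.py .574 .245 .28 -92.3
python3 - <<'E'
from h import *
a=snapshot("wrist");  cv2.imwrite("pics/w8.png",a)
E
```

```text
t 29.62 p [ 0.5685 -0.2506  0.2881] rpy [179.82  -0.7  -11.09] F [ 1.1 -0.5  0.4] open 0.0086
turn rotvec tool [-0.35 -0.7  81.2 ]
shift now axes cm [ -9.   -48.74   0.56]  after turn [-49.54   1.43   0.81]
```

View pics/w8.png

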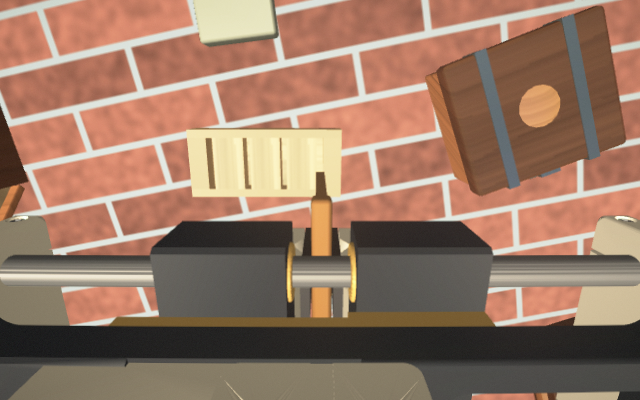

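Third template held. Carry it to the bin's middle.

Request:
step_arm --plan "0 0 0 0 0 0 6.8;0 0 0 0 0 0 6.8;0 0 0 0 0 0 6.8;0 0 0 0 0 0 6.8;0 0 0 0 0 0 6.8;0 0 0 0 0 0 6.8;0 0 0 0 0 0 6.8;0 0 0 0 0 0 6.8;0 0 0 0 0 0 6.8;0 0 0 0 0 0 6.8;0 0 0 0 0 0 6.8;0 0 0 0 0 0 6.4"

```text
clock: 30.67
tool_pos: [0.5656, -0.2492, 0.2795]
orientation: [180.0, -0.1, -92.7]
force: [1.1, -0.3, 0.0]
opening: 0.0085
```

Request:
step_arm --plan "0 -3.8 0.2 0 0 0 0;0 -3.8 0.2 0 0 0 0;0 -3.8 0.2 0 0 0 0;0 -3.8 0.2 0 0 0 0;0 -3.8 0.1 0 0 0 0;0 -3.8 0.1 0 0 0 0;0 -3.8 0.1 0 0 0 0;0 -3.8 0.1 0 0 0 0;0 -3.8 0.1 0 0 0 0;0 -3.8 0.1 0 0 0 0;0 -3.8 0.1 0 0 0 0;0 -3.8 0.1 0 0 0 0"

```text
clock: 31.67
tool_pos: [0.5679, 0.2085, 0.2789]
orientation: [-180.0, -0.1, -92.3]
force: [0.4, 0.4, -1.3]
opening: 0.0084
```

```bash
python3 go.py .570 .245 .12 -92.3
```

```text
t 31.67 p [0.5679 0.2085 0.2789] rpy [-1.7997e+02 -1.4000e-01 -9.2320e+01] F [ 0.4  0.4 -1.3] open 0.0084
turn rotvec tool [-0.03 -0.14 -0.02]
shift now axes cm [-3.7  -0.06 15.88]  after turn [-3.66 -0.07 15.89]
```

Request:
step_arm --plan "0 -1.8 -0.8 0 0 0 0;0 -1.9 -0.8 2 0 0 0;0 0 0 2.5 0 0 0;0 0 0 2.5 0 0 0;0 0 0 2.5 0 0 0;0 0 0 2 0 0 0;0 0 0 1.5 0 0 0;0 0 0 1 0 0 0;0 0 0 1 0 0 0;0 0 0 0 0 0 0"

```text
clock: 32.5
tool_pos: [0.5856, 0.2422, 0.1271]
orientation: [179.9, -0.2, -92.4]
force: [-0.7, -1.1, -1.2]
opening: 0.0086
```

```bash
python3 go.py .583 .245 .117 -92.3
```

```text
t 32.5 p [0.5856 0.2422 0.1271] rpy [179.93  -0.21 -92.35] F [-0.7 -1.1 -1.2] open 0.0086
turn rotvec tool [ 0.07 -0.21 -0.05]
shift now axes cm [-0.27  0.27  1.01]  after turn [-0.27  0.27  1.01]
```

Request:
step_arm --plan "0 0 0.3 0.5 5 0 0;0 0 0 0 5 0 0;0 0 0 0 5 0 0;0 0 0 0 5 0 0;0 0 0 0.3 0 0 0;0 0 0 0 0 0 0"

```text
clock: 33.0
tool_pos: [0.5859, 0.2394, 0.1225]
orientation: [-161.0, -0.4, -92.5]
force: [0.4, 0.3, -1.5]
opening: 0.009
```

```bash
python3 go.py
python3 - <<'E'
from h import *
a=snapshot("scene");crop(a,250,60,400,220,5,"s11.png")
E
```

```text
t 33.0 p [0.5859 0.2394 0.1225] rpy [-160.98   -0.42  -92.46] F [ 0.4  0.3 -1.5] open 0.009
```

View pics/s11.png

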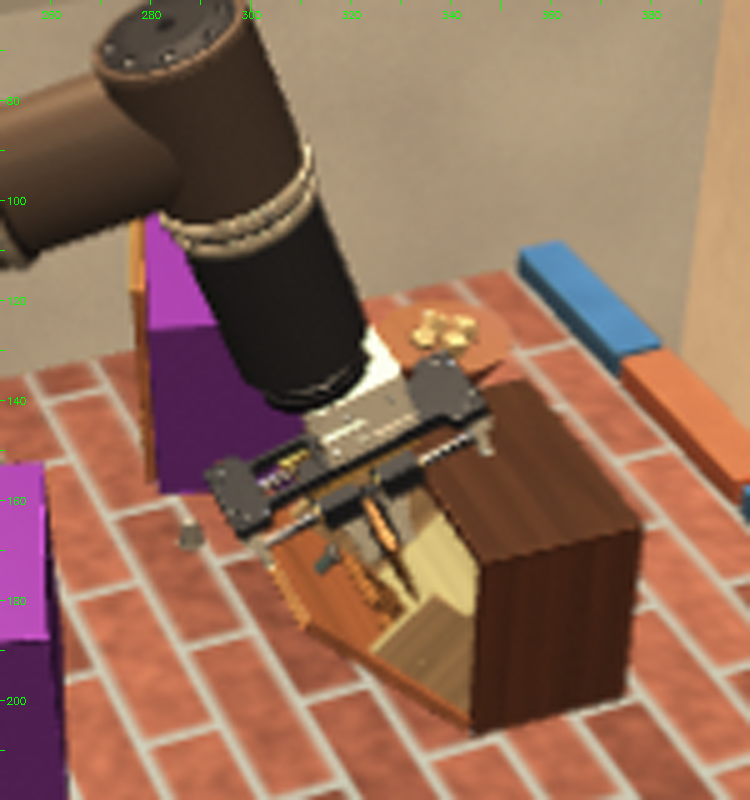

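Tilted well; the plate's tip points into the V. Release and retract along the tool axis.

Request:
step_arm --plan "1 0 0 0 0 0 0;2 0 0 0 0 0 0;2.4 0 0 0 0 0 0;2.4 0 0 0 0 0 0;2.4 0 0 0 0 0 0;2.4 0 0 -1 0 0 0;2.4 0 0 -3 0 0 0;2.4 0 0 -3 0 0 0;2.4 0 0 -3 0 0 0;2.4 0 0 -3 0 0 0;2.4 0 0 -2 -5 0 0;2.4 0 0 0 -5 0 0"

```text
clock: 34.05
tool_pos: [0.5368, 0.2454, 0.2696]
orientation: [-170.9, 0.0, -92.2]
force: [2.1, 1.0, 1.4]
opening: 0.0241
```

Request:
step_arm --plan "4 0 0 0 -5 0 0;4 0 0 0 -5 0 0;5 2.5 0 -2 0 0 0;5 3.5 0.5 0 0 0 0;5 3.5 0.5 0 0 0 0;5 3.5 0.5 0 0 0 0;5 3.5 0.5 0 0 0 0;5 3.5 0.5 0 0 0 0;5 3.5 0.5 0 0 0 0;5 3.5 0.5 0 0 0 0;5 0 0 0 0 0 0"

```text
clock: 34.97
tool_pos: [0.4903, -0.0285, 0.2868]
orientation: [179.1, -0.3, -92.7]
force: [0.3, 0.1, -0.6]
opening: 0.0497
```

```bash
python3 go.py .4384 -.0817 .2 -14
python3 - <<'E'
from h import *
print(telemetry.get_obs()["joint_pos"].round(1))
a=snapshot("scene");cv2.imwrite("pics/s12f.png",a);crop(a,270,120,390,220,6,"s12.png")
b=snapshot("top"); crop(b,200,130,440,270,3,"t12.png")
E
```

```text
t 34.97 p [ 0.4903 -0.0285  0.2868] rpy [179.05  -0.33 -92.7 ] F [ 0.3  0.1 -0.6] open 0.0497
turn rotvec tool [  1.02   0.37 -78.7 ]
shift now axes cm [5.51 4.79 8.79]  after turn [-3.75  6.41  8.68]
[ 19.6   1.5 -15.5  -0.1 -74.  -22.3]
```

View pics/s12.png

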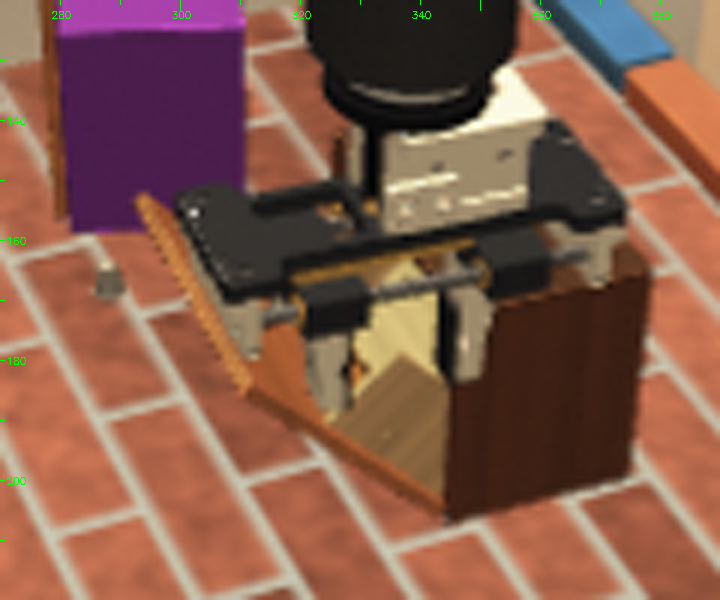

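View pics/t12.png

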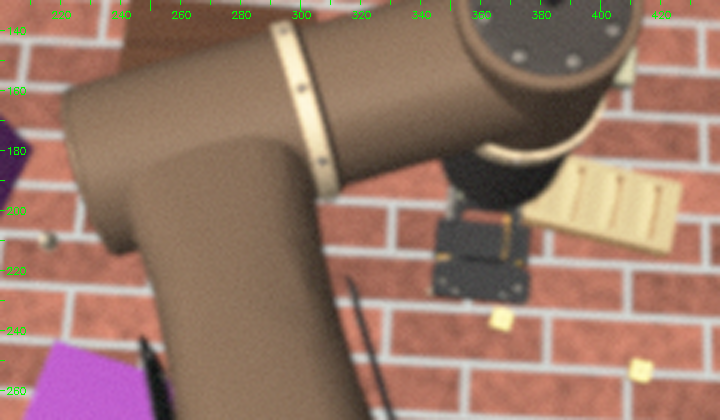

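The top view shows die1 was knocked: it is now at (413.5,253). Die0 is unmoved at (367,236). Go for die0 with the nearer equivalent yaw, -104°.

```bash
python3 go.py .4384 -.0817 .15 -103.9
```

```text
t 35.07 p [ 0.4915 -0.0256  0.2866] rpy [179.08  -0.29 -92.68] F [0.8 0.2 0.1] open 0.0498
turn rotvec tool [ 0.89 -0.38 11.22]
shift now axes cm [ 5.78  4.82 13.77]  after turn [ 6.72  3.81 13.66]
```

Request:
step_arm --plan "5 0 0 0 0.9 -0.4 5.6;5 0 0 0 0 0 5.6;5 2.2 1.3 0 0 0 0;5 2.2 1.3 0 0 0 0;5 2.2 1.2 0 0 0 0;5 0 0 3 0 0 0;5 0 0 3 0 0 0;5 0 0 3 0 0 0;5 0 0 3 0 0 0;5 0 0 0 0 0 0;5 0 0 0 0 0 0"

```text
clock: 35.98
tool_pos: [0.4388, -0.0791, 0.1659]
orientation: [179.8, -0.1, -103.7]
force: [1.1, -0.5, 1.5]
opening: 0.0498
```

```bash
python3 go.py .4384 -.0817 .1 -103.9
python3 - <<'E'
from h import *
c=cam("wrist"); a=snapshot("wrist"); np.save("w13.npy",c["camera_from_world"]); cv2.imwrite("pics/w13.png",a)
E
```

```text
t 35.98 p [ 0.4388 -0.0791  0.1659] rpy [ 1.7981e+02 -8.0000e-02 -1.0367e+02] F [ 1.1 -0.5  1.5] open 0.0498
turn rotvec tool [ 0.19 -0.08  0.23]
shift now axes cm [ 0.25 -0.05  6.59]  after turn [ 0.26 -0.03  6.59]
```

View pics/w13.png

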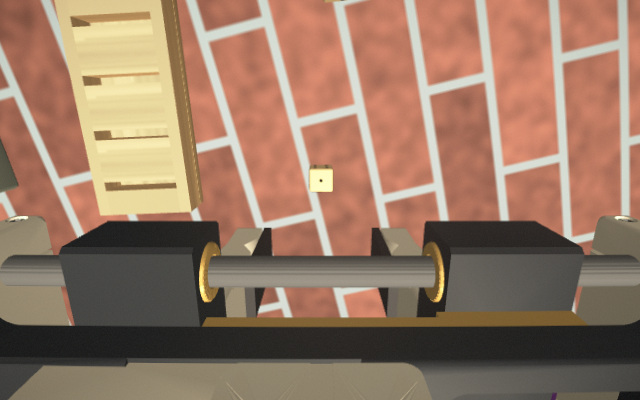

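Die0 at (321,180), square and centred. Descend.

Request:
step_arm --plan "5 0.25 0 3 0 0 0.2;5 0 0 3 0 0 0;5 0 0 3 0 0 0;5 0 0 3 0 0 0;5 0 0 2 0 0 0;5 0 0 0.5 0 0 0;5 0 0 0 0 0 0;5 0 0 0 0 0 0"

```text
clock: 36.7
tool_pos: [0.4402, -0.0814, 0.0229]
orientation: [-179.9, 0.1, -103.9]
force: [-0.2, 1.0, 0.1]
opening: 0.0501
```

```bash
python3 go.py .4384 -.0817 .004 -103.9
```

```text
t 36.7 p [ 0.4402 -0.0814  0.0229] rpy [-1.7991e+02  6.0000e-02 -1.0389e+02] F [-0.2  1.   0.1] open 0.0501
turn rotvec tool [-0.09  0.06  0.01]
shift now axes cm [0.07 0.17 1.89]  after turn [0.07 0.17 1.89]
```

Request:
step_arm --plan "5 0 0.15 0.7 0 0 0;5 0 0 0.7 0 0 0;5 0 0 0.4 0 0 0;5 0 0 0 0 0 0;3 0 0 0 0 0 0;0 0 0 0 0 0 0;0 0 0 0 0 0 0;0 0 0 0 0 0 0;0 0 0 0 0 0 0;0 0 0 0 0 0 0;0 0 0 -1 0 0 0;0 0 0 -2 0 0 0"

```text
clock: 37.7
tool_pos: [0.4352, -0.0819, 0.032]
orientation: [179.7, -0.1, -104.0]
force: [-0.4, 0.4, -0.3]
opening: 0.0218
```

Request:
step_arm --plan "0 0 0 -3 0 0 0;0 0 0 -3 0 0 0;0 0 0 -3 0 0 0;0 0 0 -3 0 0 0;0 0 0 -3 0 0 0;0 0 0 -3 0 0 0;0 0 0 -3 0 0 0;0 0 0 -3 0 0 0;0 0 0 0 0 0 0"

```text
clock: 38.45
tool_pos: [0.4397, -0.0818, 0.2794]
orientation: [-179.5, 0.2, -103.9]
force: [1.8, 0.3, 0.4]
opening: 0.0218
```

```bash
python3 go.py .575 .245 .26 -92.3
python3 - <<'E'
from h import *
b=snapshot("top"); crop(b,200,130,440,270,3,"t14.png")
a=snapshot("wrist");  cv2.imwrite("pics/w14.png",a)
E
```

```text
t 38.45 p [ 0.4397 -0.0818  0.2794] rpy [-1.7952e+02  1.6000e-01 -1.0389e+02] F [1.8 0.3 0.4] open 0.0218
turn rotvec tool [ -0.5    0.11 -11.59]
shift now axes cm [-34.97  -5.27   2.08]  after turn [-33.2  -12.21   1.94]
```

View pics/t14.png

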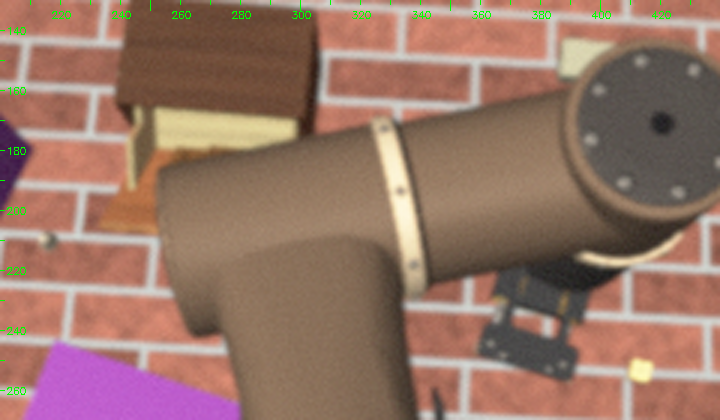

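View pics/w14.png

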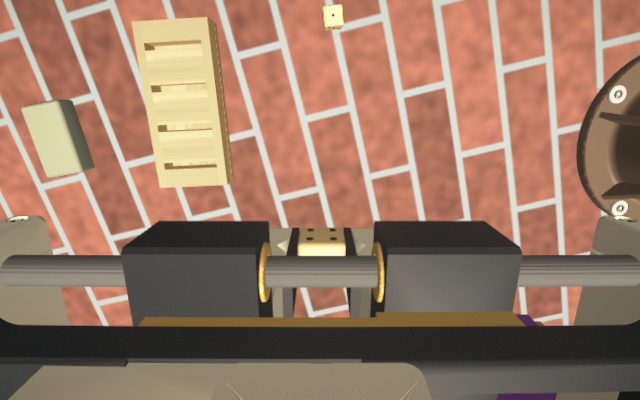

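Die0 is held (21.8 mm). Die1 visible at (333,15). Carry die0 to the bin.

Request:
step_arm --plan "0 0 0 0 -0.5 0 -5.8;0 0 0 0 0 0 -5.8;0 -3.32 -1.22 0 0 0 0;0 -3.32 -1.22 0 0 0 0;0 -3.32 -1.22 0 0 0 0;0 -3.32 -1.22 0 0 0 0;0 -3.32 -1.22 0 0 0 0;0 -3.32 -1.22 0 0 0 0;0 -3.32 -1.22 0 0 0 0;0 -3.32 -1.22 0 0 0 0;0 -3.32 -1.22 0 0 0 0;0 -3.32 -1.22 0 0 0 0"

```text
clock: 39.55
tool_pos: [0.5722, 0.2465, 0.2709]
orientation: [179.3, 0.0, -92.3]
force: [0.8, -0.8, -0.2]
opening: 0.0219
```

```bash
python3 go.py .572 .245 .12 -92.3
```

```text
t 39.55 p [0.5722 0.2465 0.2709] rpy [ 1.7935e+02  1.0000e-02 -9.2330e+01] F [ 0.8 -0.8 -0.2] open 0.0219
turn rotvec tool [ 0.65  0.01 -0.03]
shift now axes cm [ 0.16 -0.15 15.09]  after turn [ 0.15  0.02 15.09]
```

Request:
step_arm --plan "0 0 0 2.5 0 0 0;0 0 0 2.5 0 0 0;0 0 0 2.5 0 0 0;0 0 0 2.5 0 0 0;0 0 0 2 0 0 0;0 0 0 1.5 0 0 0;0 0 0 0.8 0 0 0;0 0 0 0 0 0 0;0 0 0 0 0 0 0"

```text
clock: 40.3
tool_pos: [0.571, 0.2452, 0.1293]
orientation: [179.4, 0.0, -92.3]
force: [0.4, 0.5, 0.1]
opening: 0.0216
```

```bash
python3 go.py .572 .245 .12 -92.3
python3 - <<'E'
from h import *
a=snapshot("scene");crop(a,250,60,400,220,5,"s15.png")
E
```

```text
t 40.3 p [0.571  0.2452 0.1293] rpy [ 1.7942e+02  4.0000e-02 -9.2330e+01] F [0.4 0.5 0.1] open 0.0216
turn rotvec tool [ 0.58  0.04 -0.03]
shift now axes cm [ 0.01 -0.11  0.93]  after turn [ 0.01 -0.1   0.93]
```

View pics/s15.png

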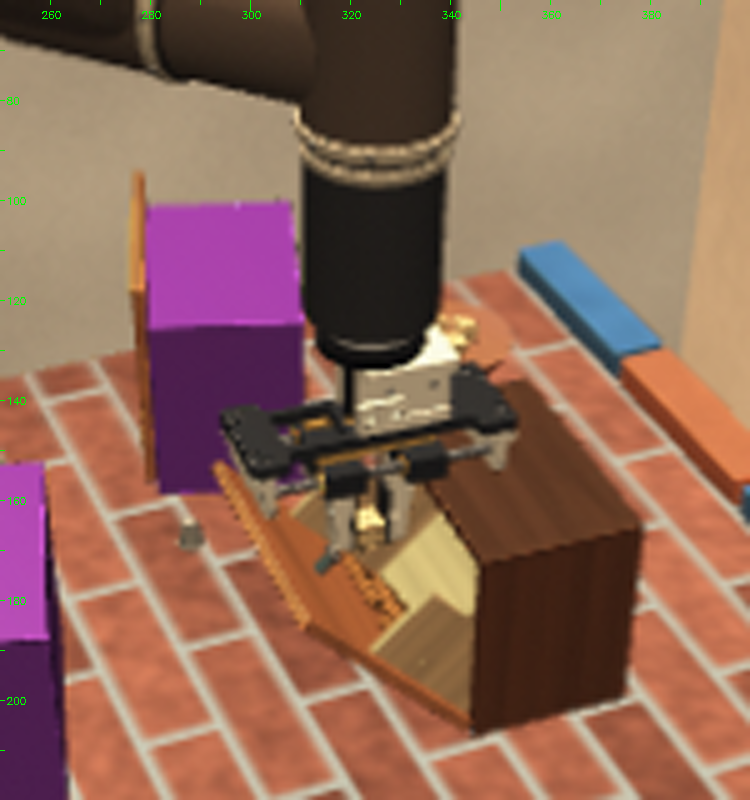

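Request:
step_arm --plan "0 0 0 1 0 0 0;0 0 0 0.8 0 0 0;0 0 0 0 0 0 0;2.5 0 0 0 0 0 0;3.2 0 0 0 0 0 0;3.2 0 0 0 0 0 0;3.2 0 0 0 0 0 0;3.2 0 0 -1 0 0 0;3.2 0 0 -3 0 0 0;3.2 0 0 -3 0 0 0;3.2 0 0 -3 0 0 0;3.2 0 0 -3 0 0 0"

```text
clock: 41.35
tool_pos: [0.5722, 0.2451, 0.2434]
orientation: [179.5, 0.1, -92.3]
force: [0.7, -0.5, -1.0]
opening: 0.032
```

Request:
step_arm --plan "5 0 0 -3 0 0 0;5 1.5 0.3 -2 0 0 0;5 3.5 1 0 0 0 0;5 3.5 1 0 0 0 0;5 3.5 1 0 0 0 0;5 3.5 1 0 0 0 0;5 3.5 1 0 0 0 0;5 3.5 1 0 0 0 0;5 3.5 1 0 0 0 0;5 3.5 1 0 0 0 0;5 3.5 1 0 0 0 0;5 3.5 1 0 0 0 0"

```text
clock: 42.35
tool_pos: [0.4541, -0.1168, 0.2926]
orientation: [179.6, 0.1, -92.3]
force: [0.9, -0.1, -0.3]
opening: 0.0502
```

```bash
python3 go.py .40 -.25 .26 -92.3
python3 - <<'E'
from h import *
a=snapshot("scene");crop(a,270,120,390,220,6,"s16.png")
c=cam("wrist"); a=snapshot("wrist"); np.save("w16.npy",c["camera_from_world"]); cv2.imwrite("pics/w16.png",a)
b=snapshot("top");crop(b,350,215,450,275,6,"t16.png")
E
```

```text
t 42.35 p [ 0.4541 -0.1168  0.2926] rpy [ 1.7959e+02  1.3000e-01 -9.2310e+01] F [ 0.9 -0.1 -0.3] open 0.0502
turn rotvec tool [ 0.41  0.13 -0.01]
shift now axes cm [13.53  4.84  3.26]  after turn [13.53  4.87  3.26]
```

View pics/s16.png

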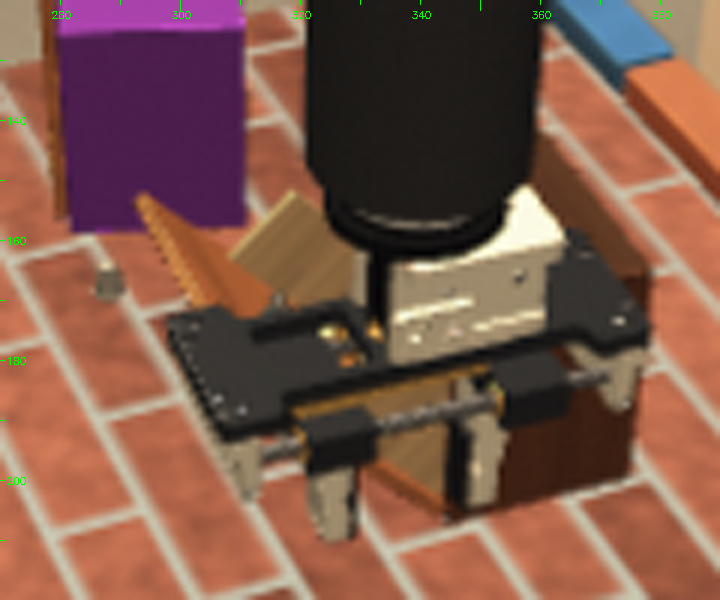

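View pics/w16.png

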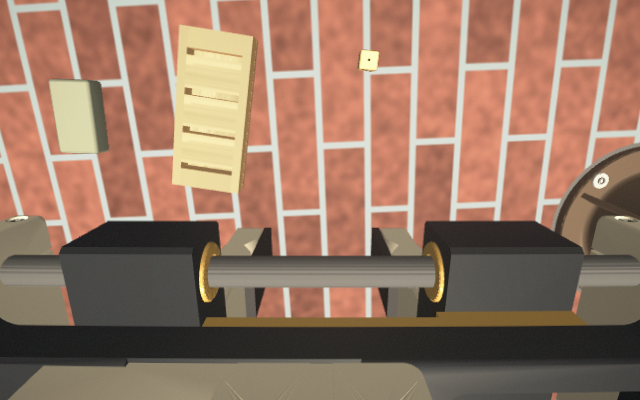

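View pics/t16.png

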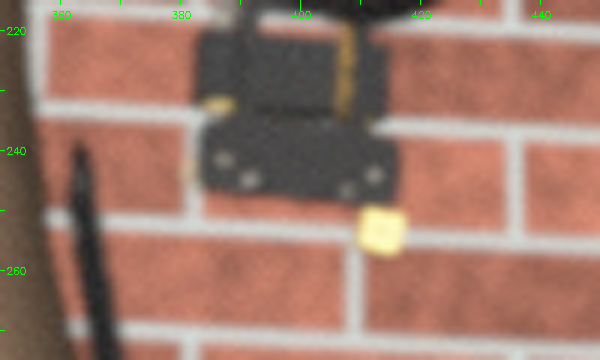

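Run:
```python
from h import *
a=cv2.imread("pics/w16.png"); crop(a,340,40,400,80,12,"w16d.png")
c=dict(cam("wrist")); c["camera_from_world"]=np.load("w16.npy")
print(onz(c,[(369,59.5)],.022))
```

```text
[[ 0.38739157 -0.23811245  0.022     ]]
```

View pics/w16d.png

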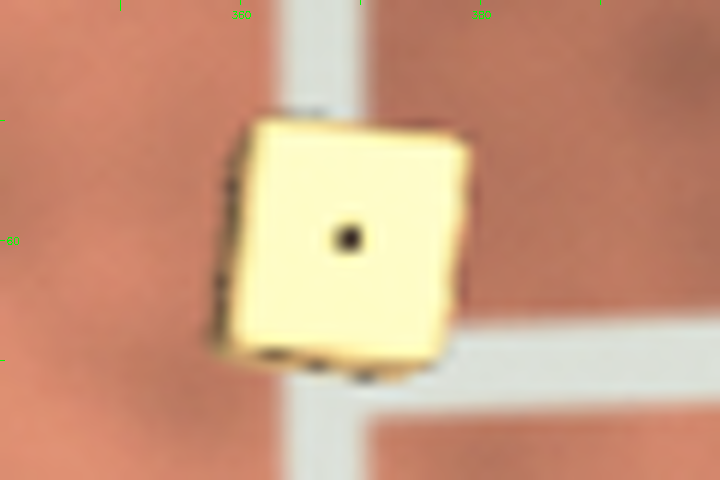

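```bash
python3 - <<'E'
from h import *
c=dict(cam("wrist")); c["camera_from_world"]=np.load("w16.npy")
b=onz(c,[(361.5,50),(379,51.5),(376.5,69.5),(359.7,68.8)],.022)
for i in range(4):
    d=b[(i+1)%4]-b[i]; print(np.degrees(np.arctan2(d[1],d[0])).round(1),np.linalg.norm(d).round(4))
print(b.mean(0))
E
python3 go.py .3885 -.238 .16 -98
```

```text
173.1 0.0209
81.4 0.0204
-4.6 0.0203
-96.7 0.0212
[ 0.38718675 -0.23753677  0.022     ]
t 42.5 p [ 0.4541 -0.1174  0.2926] rpy [ 1.7958e+02  1.3000e-01 -9.2550e+01] F [ 0.1  0.8 -0.4] open 0.0498
turn rotvec tool [0.43 0.1  5.45]
shift now axes cm [12.37  5.91 13.27]  after turn [12.86  4.81 13.26]
```

Request:
step_arm --plan "5 0 0 0 0.4 0 4.2;5 3.2 1.28 0 0 0 0;5 3.2 1.28 0 0 0 0;5 3.2 1.28 0 0 0 0;5 3.2 1.28 0 0 0 0;5 0 0 3 0 0 0;5 0 0 3 0 0 0;5 0 0 3 0 0 0;5 0 0 3 0 0 0;5 0 0 1 0 0 0;5 0 0 0 0 0 0"

```text
clock: 43.42
tool_pos: [0.3879, -0.2356, 0.1594]
orientation: [179.6, 0.1, -96.5]
force: [0.8, 0.3, -0.3]
opening: 0.0502
```

```bash
python3 go.py .3873 -.2378 .03 -96.7
python3 - <<'E'
from h import *
c=cam("wrist"); a=snapshot("wrist"); np.save("w17.npy",c["camera_from_world"]); cv2.imwrite("pics/w17.png",a)
E
```

```text
t 43.42 p [ 0.3879 -0.2356  0.1594] rpy [ 1.7961e+02  1.2000e-01 -9.6520e+01] F [ 0.8  0.3 -0.3] open 0.0502
turn rotvec tool [0.39 0.12 0.18]
shift now axes cm [ 0.26 -0.06 12.94]  after turn [ 0.23  0.03 12.94]
```

View pics/w17.png

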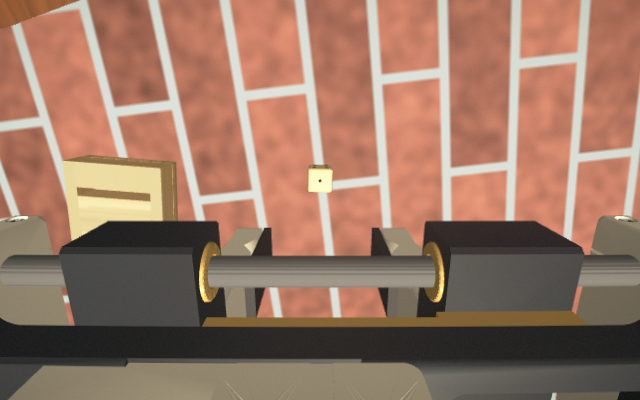

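Die1 at (320,180), centred and square. Descend.

Request:
step_arm --plan "5 0.2 0 3 0.3 0 0;5 0 0 3 0 0 0;5 0 0 3 0 0 0;5 0 0 2.5 0 0 0;5 0 0 1.3 0 0 0;5 0 0 0 0 0 0;5 0 0 0 0 0 0"

```text
clock: 44.05
tool_pos: [0.3904, -0.2384, 0.0348]
orientation: [-179.8, 0.1, -96.5]
force: [0.4, 0.0, 1.3]
opening: 0.0502
```

```bash
python3 go.py .3873 -.2378 .004 -96.7
```

```text
t 44.05 p [ 0.3904 -0.2384  0.0348] rpy [-1.7979e+02  6.0000e-02 -9.6480e+01] F [0.4 0.  1.3] open 0.0502
turn rotvec tool [-0.21  0.06  0.22]
shift now axes cm [-0.02  0.33  3.08]  after turn [-0.02  0.31  3.08]
```

Request:
step_arm --plan "5 0 0.3 0.8 -0.2 0 0;5 0 0 0.8 0 0 0;5 0 0 0.8 0 0 0;5 0 0 0.6 0 0 0;5 0 0 0 0 0 0;3 0 0 0 0 0 0;0 0 0 0 0 0 0;0 0 0 0 0 0 0;0 0 0 0 0 0 0;0 0 0 0 0 0 0;0 0 0 0 0 0 0;0 0 0 -1 0 0 0"

```text
clock: 45.05
tool_pos: [0.3852, -0.2378, 0.013]
orientation: [179.8, 0.1, -96.6]
force: [-0.3, 0.7, -0.6]
opening: 0.0223
```

Request:
step_arm --plan "0 0 0 -3 0 0 0;0 0 0 -3 0 0 0;0 0 0 -3 0 0 0;0 0 0 -3 0 0 0;0 0 0 -3 0 0 0;0 0 0 -3 0 0 0;0 0 0 -3 0 0 0;0 0 0 -3 0 0 0;0 0 0 -3 0 0 0;0 0 0 0 0 0 -4.2;0 0 0 0 0 0 0"

```text
clock: 45.97
tool_pos: [0.387, -0.2385, 0.2859]
orientation: [-179.8, 0.1, -92.2]
force: [-0.4, 0.3, -1.1]
opening: 0.0218
```

```bash
python3 go.py .57 .245 .28 -92.3;  python3 - <<'E'
from h import *
a=snapshot("wrist");  cv2.imwrite("pics/w18.png",a)
a=snapshot("scene");crop(a,270,120,390,220,6,"s18.png")
E
```

```text
t 45.97 p [ 0.387  -0.2385  0.2859] rpy [-1.7979e+02  6.0000e-02 -9.2150e+01] F [-0.4  0.3 -1.1] open 0.0218
turn rotvec tool [-0.21  0.06  0.15]
shift now axes cm [-49.   -16.47   0.7 ]  after turn [-49.04 -16.34   0.59]
```

View pics/s18.png

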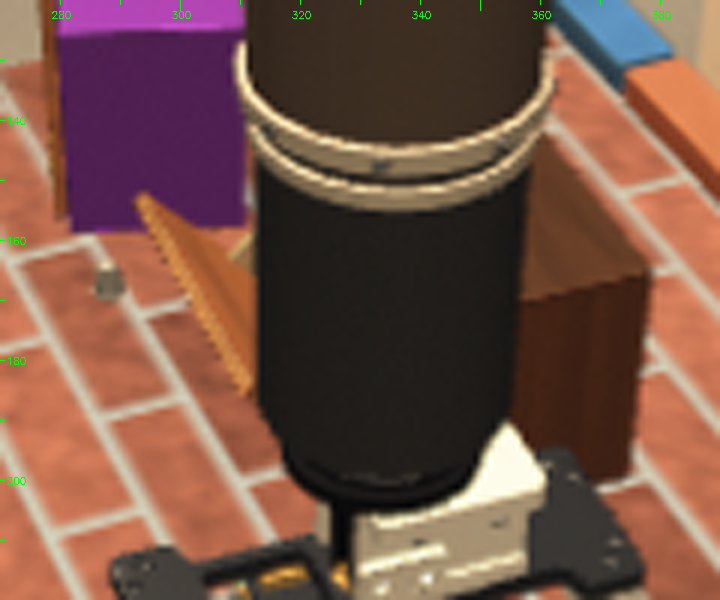

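View pics/w18.png

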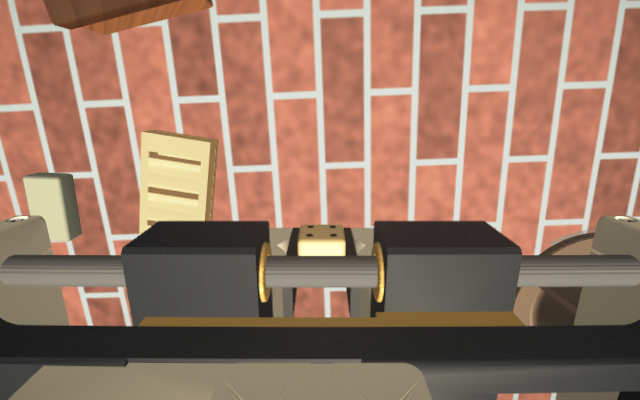

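Request:
step_arm --plan "0 -3.5 -1.17 0 0 0 0;0 -3.5 -1.17 0 0 0 0;0 -3.5 -1.17 0 0 0 0;0 -3.5 -1.17 0 0 0 0;0 -3.5 -1.17 0 0 0 0;0 -3.5 -1.17 0 0 0 0;0 -3.5 -1.17 0 0 0 0;0 -3.5 -1.17 0 0 0 0;0 -3.5 -1.17 0 0 0 0;0 -3.5 -1.17 0 0 0 0;0 -3.5 -1.17 0 0 0 0;0 -3.5 -1.17 0 0 0 0"

```text
clock: 47.07
tool_pos: [0.5434, 0.1771, 0.283]
orientation: [179.9, -0.0, -92.4]
force: [0.2, -1.1, -0.4]
opening: 0.022
```

```bash
python3 go.py .571 .245 .11 -92.3;  python3 - <<'E'
from h import *
a=snapshot("wrist");  cv2.imwrite("pics/w19.png",a)
E
```

```text
t 47.07 p [0.5434 0.1771 0.283 ] rpy [179.85  -0.   -92.45] F [ 0.2 -1.1 -0.4] open 0.022
turn rotvec tool [ 0.15 -0.   -0.15]
shift now axes cm [-6.9  -2.51 17.29]  after turn [-6.9  -2.48 17.3 ]
```

View pics/w19.png

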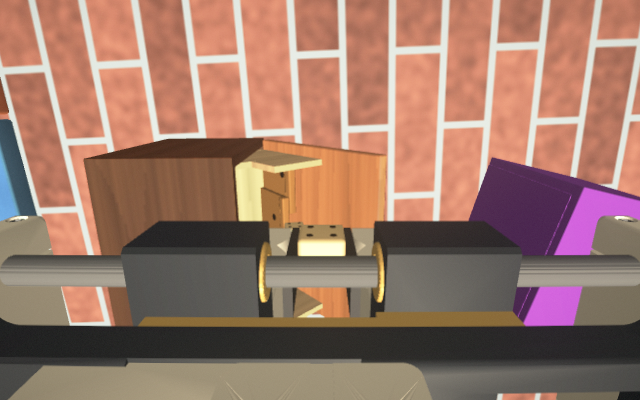

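Plates are visible in the trough at (272,190). Die1 is still held. Finish the placement.

Request:
step_arm --plan "0 -2.3 -0.8 0 0 0 0;0 -2.3 -0.8 0 0 0 0;0 -2.3 -0.8 1 0 0 0;0 0 0 2.5 0 0 0;0 0 0 2.5 0 0 0;0 0 0 2.5 0 0 0;0 0 0 2.5 0 0 0;0 0 0 2 0 0 0;0 0 0 1.5 0 0 0;0 0 0 1 0 0 0;0 0 0 0 0 0 0"

```text
clock: 48.03
tool_pos: [0.5687, 0.2425, 0.1261]
orientation: [179.7, -0.1, -92.4]
force: [0.4, -0.6, -0.9]
opening: 0.0219
```

```bash
python3 go.py .571 .245 .11 -92.3
```

```text
t 48.03 p [0.5687 0.2425 0.1261] rpy [ 1.7971e+02 -1.3000e-01 -9.2430e+01] F [ 0.4 -0.6 -0.9] open 0.0219
turn rotvec tool [ 0.29 -0.13 -0.13]
shift now axes cm [-0.26 -0.22  1.61]  after turn [-0.26 -0.22  1.61]
```

Request:
step_arm --plan "0 0 0 0.8 0 0 0;0 0 0 0.6 0 0 0;2.5 0 0 0 0 0 0;3.2 0 0 0 0 0 0;3.2 0 0 0 0 0 0;3.2 0 0 0 0 0 0;3.2 0 0 -1 0 0 0;3.2 0 0 -3 0 0 0;3.2 0 0 -3 0 0 0;3.2 0 0 -3 0 0 0;3.2 0 0 -3 0 0 0;3.2 0 0 -3 0 0 0"

```text
clock: 49.03
tool_pos: [0.5704, 0.2434, 0.2781]
orientation: [-180.0, 0.1, -92.4]
force: [1.4, 0.9, -0.3]
opening: 0.032
```

Request:
step_arm --plan "3.2 0 0 -3 0 0 0;3.2 0 0 -3 0 0 0;3.2 -3 0.7 0 0 0 0;3.2 -3 0.7 0 0 0 0;3.2 -3 0.7 0 0 0 0;3.2 -3 0.7 0 0 0 0;3.2 -3 0.7 0 0 0 0;3.2 0 0 0 0 0 0;3.2 0 0 0 0 0 0"

```text
clock: 49.78
tool_pos: [0.541, 0.3964, 0.3357]
orientation: [180.0, 0.1, -92.2]
force: [-0.3, -0.3, -0.2]
opening: 0.0319
```

```bash
python3 go.py;  python3 - <<'E'
from h import *
a=snapshot("wrist");  cv2.imwrite("pics/w20.png",a)
a=snapshot("scene");crop(a,270,120,390,220,6,"s20.png")
E
```

```text
t 49.78 p [0.541  0.3964 0.3357] rpy [ 1.7997e+02  9.0000e-02 -9.2220e+01] F [-0.3 -0.3 -0.2] open 0.0319
```

View pics/w20.png

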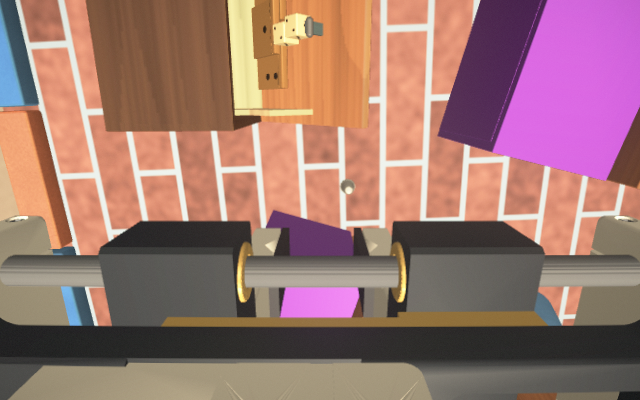

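View pics/s20.png

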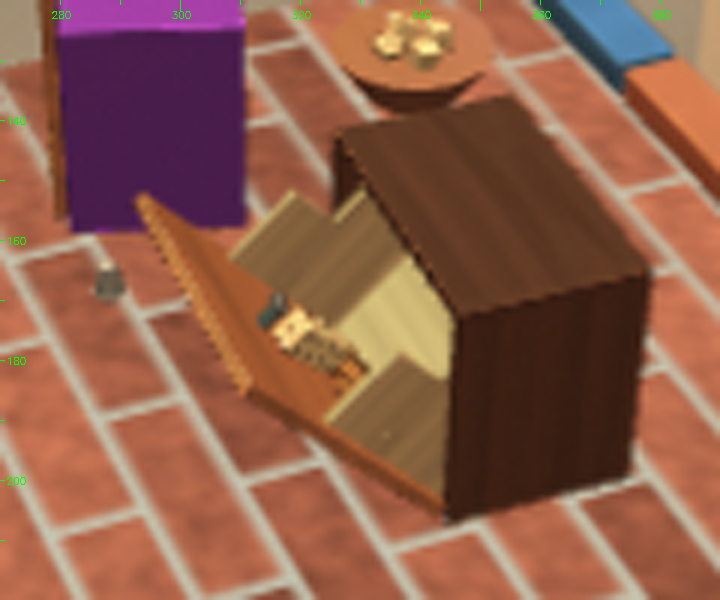

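Run:
```python
from h import *
a=cv2.imread("pics/w20.png"); crop(a,225,0,385,120,5,"w20c.png")
```

```text
(no output)
```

View pics/w20c.png

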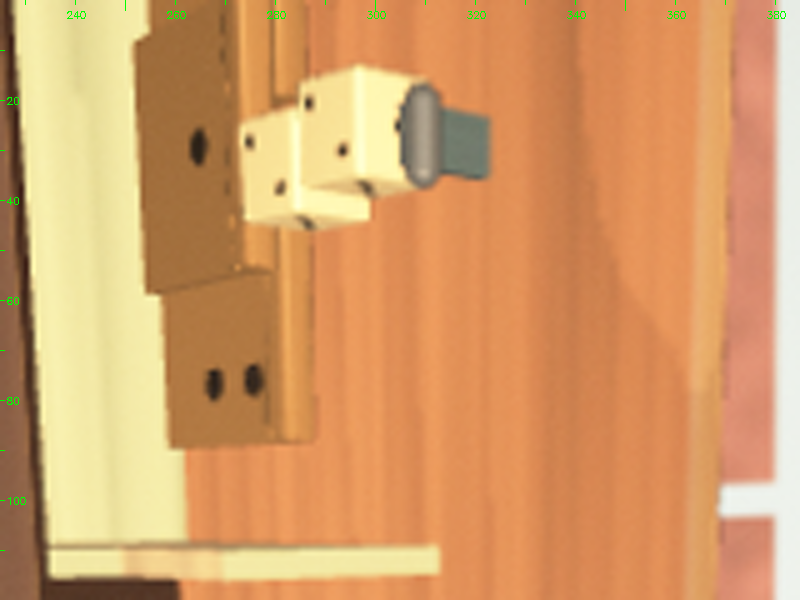

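Run:
```python
from h import *
c=cam("wrist")
cab=np.array([.6212,.2437]); yaw=np.radians(-2.3); th=.75
def binpt(s,n,y):  # along board from pivot, normal inward
    x=-s*np.sin(th)+n*np.cos(th); z=.014+s*np.cos(th)+n*np.sin(th)
    return [cab[0]+np.cos(yaw)*x-np.sin(yaw)*y,cab[1]+np.sin(yaw)*x+np.cos(yaw)*y,z]
def inv(uv,n):
    f=lambda q: proj(c,[binpt(q[0],n,q[1])])[0]-uv
    return least_squares(f,[.08,0]).x
print("board top corner", proj(c,[binpt(.185,0,.1),binpt(.185,0,0),binpt(0,0,.082),binpt(.06,0,.082)]).round(1))
print("side top front 104:",proj(c,[binpt(.110,0,.085)]).round(1))
for nm,uv in [("die2 top face R",(303,27)),("die1",(283,34)),("hook base",(322,29)),("hook end",(309,27)),("plate2 top near",(287,88)),("plate2 bot near",(259,89)),("plate1 bot",(247,59)),("plate1 top",(277,54))]:
    print(nm,[(n,inv(uv,n).round(4).tolist()) for n in (0,.01,.022)])
```

```text
board top corner [[361.2 125.9]
 [364.1  16.9]
 [258.9 106. ]
 [285.2 106.3]]
side top front 104: [[311.7 109.4]]
die2 top face R [(0, [0.0966, -0.0041]), (0.01, [0.1085, -0.0011]), (0.022, [0.1227, 0.0026])]
die1 [(0, [0.0595, -0.0019]), (0.01, [0.0728, 0.0011]), (0.022, [0.0887, 0.0047])]
hook base [(0, [0.1276, 0.0023]), (0.01, [0.1382, 0.0051]), (0.022, [0.1511, 0.0085])]
hook end [(0, [0.1068, -0.0027]), (0.01, [0.1183, 0.0003]), (0.022, [0.132, 0.0039])]
plate2 top near [(0, [0.0646, 0.0601]), (0.01, [0.0777, 0.0607]), (0.022, [0.0933, 0.0615])]
plate2 bot near [(0, [0.0022, 0.0595]), (0.01, [0.0176, 0.0602]), (0.022, [0.0361, 0.0609])]
plate1 bot [(0, [-0.0245, 0.0189]), (0.01, [-0.008, 0.0211]), (0.022, [0.0117, 0.0237])]
plate1 top [(0, [0.0461, 0.0192]), (0.01, [0.0599, 0.0214]), (0.022, [0.0764, 0.024])]
```

Both dice are in, but the upper one is perched on the other against the catch hook, near the z limit (about 0.10–0.117). I'll look from the front and move it deeper.

Request:
step_arm --plan "4 0 0 0 0 0 -7;4 0 0 0 0 0 -7;4 0 0 0 0 0 -7;4 0 0 0 0 0 -7;4 0 0 0 0 0 -7;4 0 0 0 0 0 -7;4 0 0 0 0 0 -7;4 0 0 0 0 0 -7;4 0 0 0 0 0 -7;4 0 0 0 0 0 -7;4 0 0 0 0 0 -7;4 0 0 0 0 0 -7"

```text
clock: 50.88
tool_pos: [0.5422, 0.3934, 0.3367]
orientation: [-179.9, -0.0, -8.1]
force: [-0.1, 0.5, -0.7]
opening: 0.0401
```

Request:
step_arm --plan "4 0 0 0 0 0 -6;4 -2 3 0 0 0 0;4 -2 3 0 0 0 0;4 -2 3 0 0 0 0;4 -2 3 0 0 0 0;4 -2 3 0 0 0 0;4 0 0 0 0 0 0;4 0 0 0 0 0 0"

```text
clock: 51.55
tool_pos: [0.4351, 0.2467, 0.3377]
orientation: [-179.7, -0.1, -2.4]
force: [0.8, 0.4, -0.4]
opening: 0.0397
```

```bash
python3 go.py .557 .2465 .2 -2.3;  python3 - <<'E'
from h import *
c=cam("wrist");np.save("w21.npy",c["camera_from_world"])
a=snapshot("wrist");  cv2.imwrite("pics/w21.png",a); crop(a,220,60,420,210,4,"w21c.png")
E
```

```text
t 51.55 p [0.4351 0.2467 0.3377] rpy [-1.7974e+02 -1.2000e-01 -2.4400e+00] F [ 0.8  0.4 -0.4] open 0.0397
turn rotvec tool [-0.26 -0.12 -0.14]
shift now axes cm [12.15 -0.44 13.79]  after turn [12.18 -0.47 13.77]
```

View pics/w21.png

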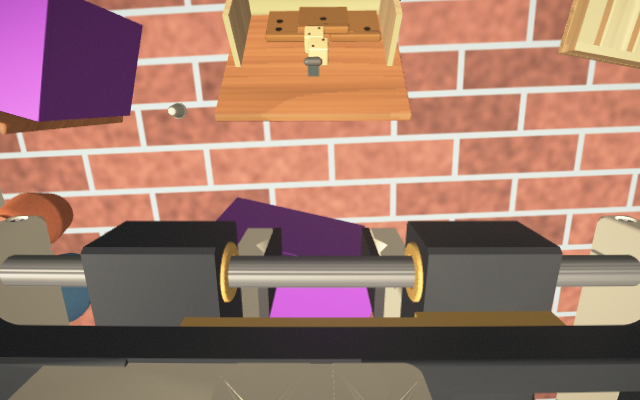

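View pics/w21c.png

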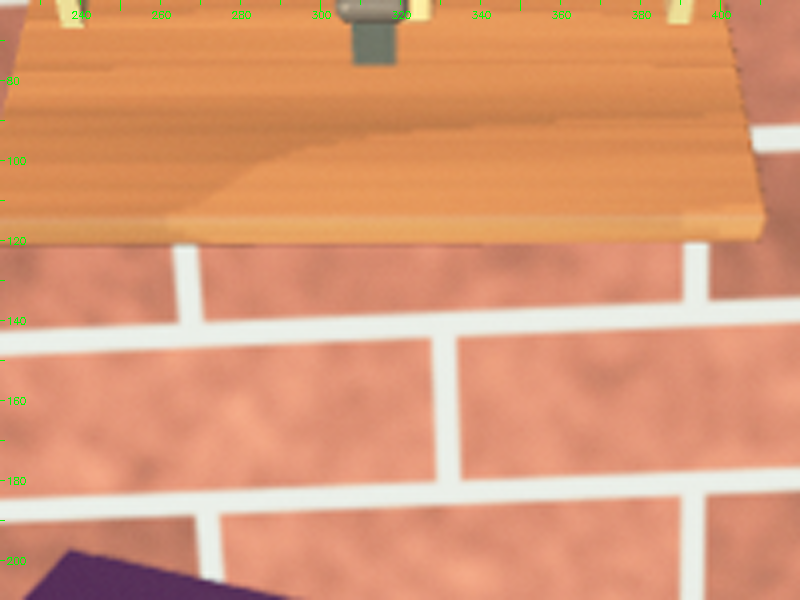

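Run:
```python
from h import *
a=cv2.imread("pics/w21.png"); crop(a,250,0,390,85,5,"w21d.png")
c=dict(cam("wrist")); c["camera_from_world"]=np.load("w21.npy")
cab=np.array([.6212,.2437]); yaw=np.radians(-2.3); th=.75
def binpt(s,n,y):
    x=-s*np.sin(th)+n*np.cos(th); z=.014+s*np.cos(th)+n*np.sin(th)
    return [cab[0]+np.cos(yaw)*x-np.sin(yaw)*y,cab[1]+np.sin(yaw)*x+np.cos(yaw)*y,z]
print("board top corners",proj(c,[binpt(.185,0,.1),binpt(.185,0,-.1)]).round(1))
print("side corner",proj(c,[binpt(.11,0,.082),binpt(.11,0,-.082)]).round(1))
for s in (.06,.07,.082,.093,.104,.11): print(s,proj(c,[binpt(s,n,0) for n in (0,.011,.022)]).round(1).tolist())
```

```text
board top corners [[216.6 113.2]
 [416.3 112.5]]
side corner [[243.8  65. ]
 [390.1  64.3]]
0.06 [[317.2, 37.9], [317.0, 29.3], [316.9, 20.3]]
0.07 [[317.1, 42.9], [317.0, 34.3], [316.8, 25.4]]
0.082 [[317.0, 49.2], [316.9, 40.6], [316.7, 31.6]]
0.093 [[317.0, 55.1], [316.8, 46.5], [316.6, 37.5]]
0.104 [[316.9, 61.2], [316.7, 52.6], [316.6, 43.6]]
0.11 [[316.8, 64.6], [316.7, 56.0], [316.5, 47.0]]
```

View pics/w21d.png

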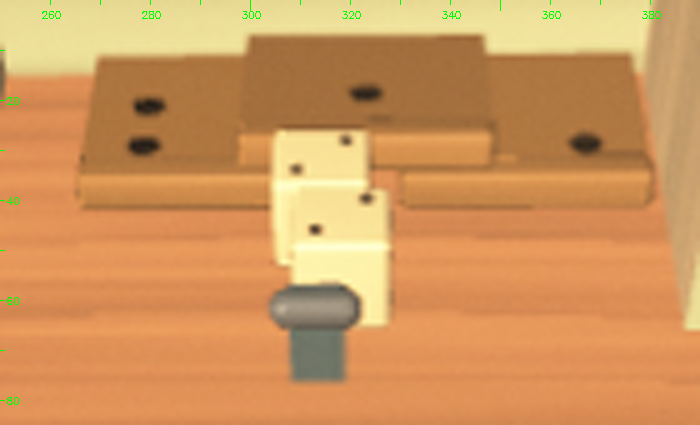

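From the front (upper die's top edge at row 48.5, lower die's at 36), the dice centres come out at bin z ≈ 0.095 and 0.073, and three plates are visible. Everything lies within limits. Now close the bin with the jaws straddling the board, so it can't slam.

Request:
step_arm --plan "8.7 0 0 0 0 0 7;8.7 0 0 0 0 0 7;8.7 0 0 0 0 0 7;8.7 0 0 0 0 0 7;8.7 0 0 0 0 0 7;8.7 0 0 0 0 0 7;8.7 0 0 0 0 0 7;8.7 0 0 0 0 0 7;8.7 0 0 0 0 0 7;8.7 0 0 0 0 0 7;8.7 0 0 0 0 0 7;8.7 0 0 0 0 0 7"

```text
clock: 52.6
tool_pos: [0.4363, 0.2493, 0.3354]
orientation: [180.0, 0.1, -86.7]
force: [-0.4, 0.0, 0.2]
opening: 0.0868
```

Request:
step_arm --plan "8.7 0 0 0 0 0 6;8.7 -1.7 -3.5 0 0 0 0;8.7 -1.7 -3.5 0 0 0 0;8.7 0 0 3 0 0 0;8.7 0 0 3 0 0 0;8.7 0 0 3 0 0 0;8.7 0 0 1 0 0 0;8.7 0 0 0 0 0 0;8.7 0 0 0 0 0 0"

```text
clock: 53.35
tool_pos: [0.5077, 0.2804, 0.2364]
orientation: [-180.0, 0.0, -92.3]
force: [0.1, -0.4, 1.0]
opening: 0.0868
```

```bash
python3 go.py .506 .28 .13 -92.3
```

```text
t 53.35 p [0.5077 0.2804 0.2364] rpy [-1.800e+02  4.000e-02 -9.233e+01] F [ 0.1 -0.4  1. ] open 0.0868
turn rotvec tool [-0.    0.04 -0.03]
shift now axes cm [ 0.05  0.17 10.64]  after turn [ 0.04  0.17 10.64]
```

Request:
step_arm --plan "8.7 0 0 3 0 0 0;8.7 0 0 3 0 0 0;8.7 0 0 2.5 0 0 0;8.7 0 0 1.5 0 0 0;8.7 0 0 0.5 0 0 0;8.7 0 0 0 0 0 0;8.7 0 0 0 0 0 0"

```text
clock: 53.93
tool_pos: [0.5081, 0.2813, 0.1328]
orientation: [-179.9, 0.2, -92.3]
force: [-0.8, 0.9, 0.6]
opening: 0.0875
```

```bash
python3 go.py .506 .28 .13 -92.3;python3 - <<'E'
from h import *
a=snapshot("scene");crop(a,250,80,390,220,5,"s22.png")
E
```

```text
t 53.93 p [0.5081 0.2813 0.1328] rpy [-179.89    0.18  -92.3 ] F [-0.8  0.9  0.6] open 0.0875
turn rotvec tool [-0.11  0.18 -0.  ]
shift now axes cm [0.14 0.2  0.28]  after turn [0.14 0.2  0.28]
```

View pics/s22.png

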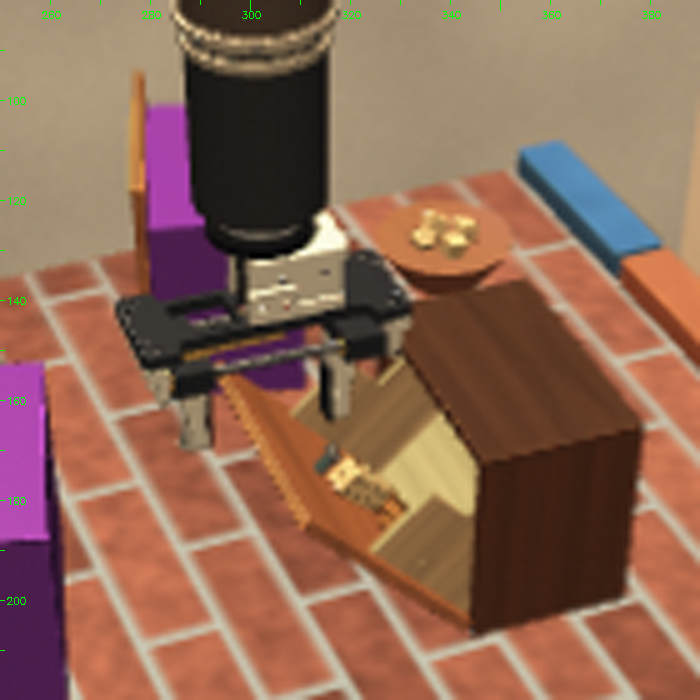

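Request:
step_arm --plan "6 0 0 0 0 0 0;6 0 0 0 0 0 0;6 0 -0.5 -0.1 0 0 0;6 0 -0.5 -0.1 0 0 0;6 0 -0.5 -0.2 0 0 0;6 0 -0.5 -0.2 0 0 0;5.8 0 -0.5 -0.2 0 0 0;5.6 0 -0.5 -0.3 0 0 0;5.5 0 -0.5 -0.3 0 0 0;5.5 0 -0.5 -0.3 0 0 0;5.5 0 -0.4 -0.2 0 0 0;5.5 0 0 0 0 0 0"

```text
clock: 54.98
tool_pos: [0.5521, 0.2786, 0.1501]
orientation: [-180.0, 0.1, -92.4]
force: [-0.2, 0.4, 0.7]
opening: 0.0547
```

```bash
python3 go.py .574 .28 .172 -92.3;python3 - <<'E'
from h import *
a=snapshot("scene");crop(a,250,80,390,220,5,"s23.png")
E
```

```text
t 54.98 p [0.5521 0.2786 0.1501] rpy [-1.7997e+02  1.0000e-01 -9.2360e+01] F [-0.2  0.4  0.7] open 0.0547
turn rotvec tool [-0.03  0.1  -0.06]
shift now axes cm [-0.24 -2.18 -2.19]  after turn [-0.23 -2.18 -2.19]
```

View pics/s23.png

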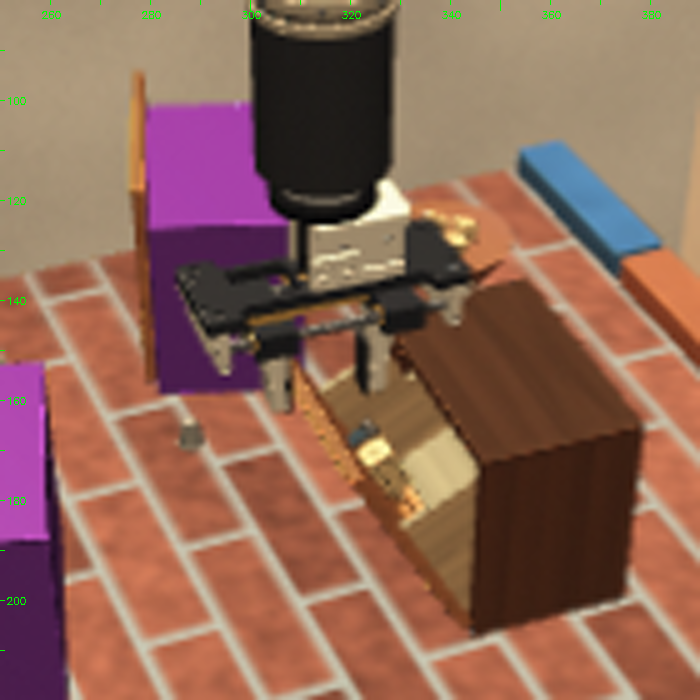

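Request:
step_arm --plan "5.2 0 -0.3 -0.5 0 0 0;5 0 -0.3 -0.5 0 0 0;4.8 0 -0.3 -0.5 0 0 0;4.6 0 -0.3 -0.5 0 0 0;4.5 0 -0.3 -0.4 0 0 0;4.5 0 -0.3 -0.2 0 0 0;4.5 0 -0.3 0 0 0 0;4.5 0 -0.3 0 0 0 0;4.5 0 0 0 0 0 0"

```text
clock: 55.78
tool_pos: [0.5754, 0.2775, 0.1755]
orientation: [180.0, 0.1, -92.3]
force: [-0.6, 0.1, -0.9]
opening: 0.0449
```

```bash
python3 go.py .574 .28 .172 -92.3;python3 - <<'E'
from h import *
a=snapshot("scene");crop(a,250,80,390,220,5,"s24.png")
E
```

```text
t 55.78 p [0.5754 0.2775 0.1755] rpy [ 1.7999e+02  8.0000e-02 -9.2340e+01] F [-0.6  0.1 -0.9] open 0.0449
turn rotvec tool [ 0.01  0.08 -0.04]
shift now axes cm [-0.25  0.16  0.35]  after turn [-0.25  0.15  0.35]
```

View pics/s24.png

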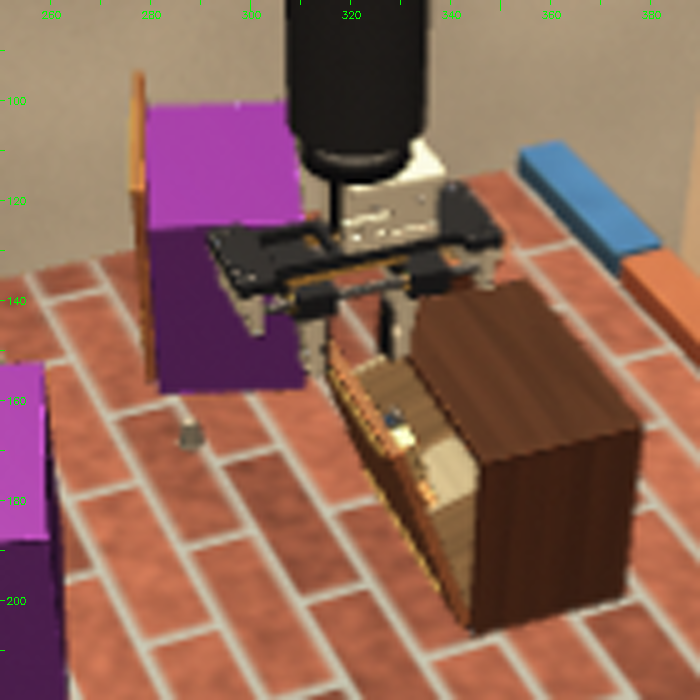

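Request:
step_arm --plan "4 0 -0.2 0 0 0 0;3.5 0 -0.3 -0.1 0 0 0;3 0 -0.3 -0.1 0 0 0;3 0 -0.4 0 0 0 0;3 0 -0.4 0 0 0 0;3 0 -0.4 0 0 0 0;3 0 -0.4 0 0 0 0;3 0 -0.4 0 0 0 0;3 0 -0.4 0 0 0 0;3 0 -0.4 0 0 0 0;3 0 -0.3 0 0 0 0;3 0 0 0 0 0 0"

```text
clock: 56.83
tool_pos: [0.614, 0.276, 0.1778]
orientation: [180.0, 0.1, -92.3]
force: [0.3, -0.2, 0.1]
opening: 0.03
```

```bash
python3 go.py .62 .28 .177 -92.3;python3 - <<'E'
from h import *
a=snapshot("scene");crop(a,250,80,390,220,5,"s25.png")
E
```

```text
t 56.83 p [0.614  0.276  0.1778] rpy [ 1.7996e+02  8.0000e-02 -9.2330e+01] F [ 0.3 -0.2  0.1] open 0.03
turn rotvec tool [ 0.04  0.08 -0.03]
shift now axes cm [-0.42 -0.58  0.08]  after turn [-0.42 -0.58  0.08]
```

View pics/s25.png

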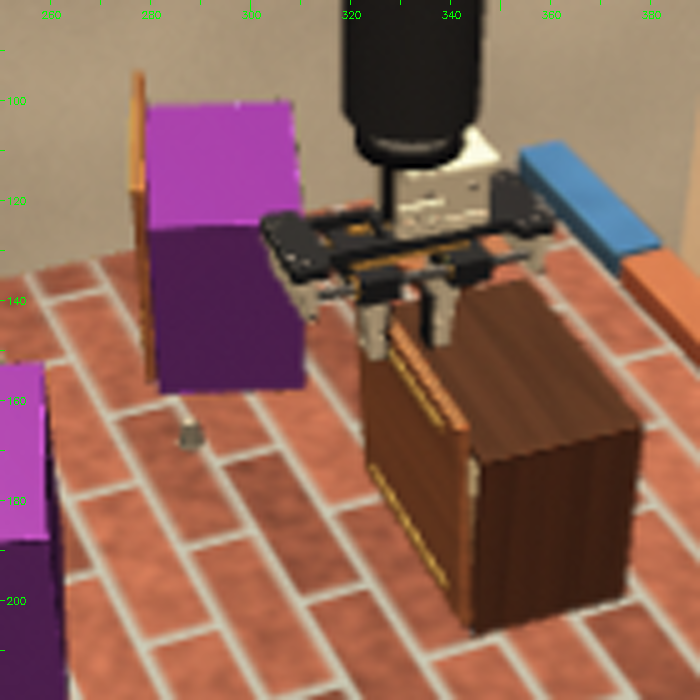

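Nearly shut. Push past the catch in small steps.

Request:
step_arm --plan "3 0 -0.2 0 0 0 0;3 0 -0.2 0 0 0 0;3 0 -0.2 0 0 0 0;3 0 -0.2 0 0 0 0;3 0 -0.2 0 0 0 0;3 0 -0.1 0 0 0 0;3 0 0 0 0 0 0"

```text
clock: 57.47
tool_pos: [0.6251, 0.2754, 0.1775]
orientation: [180.0, 0.1, -92.3]
force: [0.1, 0.5, -0.0]
opening: 0.0302
```

Request:
step_arm --plan "3 0 -0.1 0 0 0 0;3 0 -0.1 0 0 0 0;3 0 -0.1 0 0 0 0;3 0 0 0 0 0 0"

```text
clock: 57.8
tool_pos: [0.6264, 0.2753, 0.1776]
orientation: [179.8, 0.1, -92.3]
force: [-7.0, 0.3, 3.7]
opening: 0.03
```

```bash
python3 go.py .62 .28 .177 -92.3;python3 - <<'E'
from h import *
a=snapshot("scene");crop(a,250,80,390,220,5,"s26.png")
E
```

```text
t 57.8 p [0.6264 0.2753 0.1776] rpy [ 1.7983e+02  5.0000e-02 -9.2330e+01] F [-7.   0.3  3.7] open 0.03
turn rotvec tool [ 0.17  0.06 -0.03]
shift now axes cm [-0.44  0.66  0.06]  after turn [-0.44  0.66  0.06]
```

View pics/s26.png

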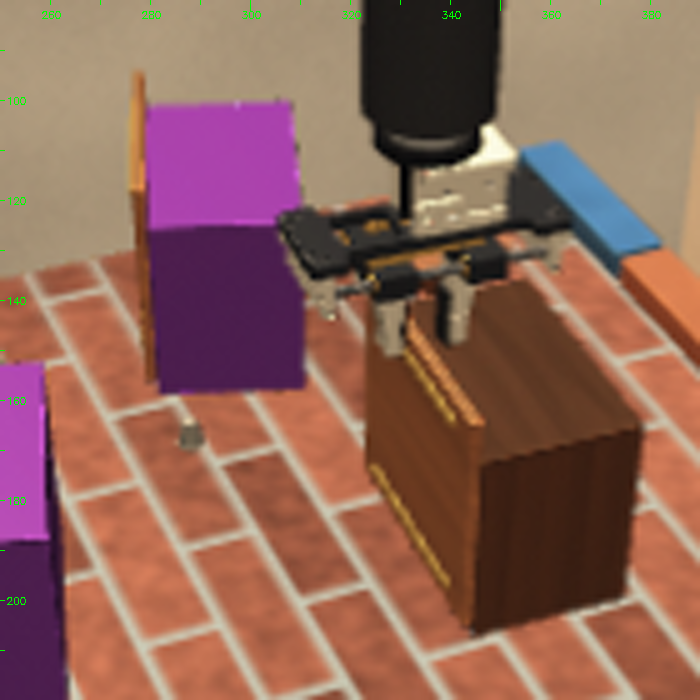

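A 7 N reaction against the stop and the board is flush, as at the start. Open, recentre, lift off and move clear.

Request:
step_arm --plan "4 0 0.3 0 0 0 0;5 0 0.3 0 0 0 0;5 0 0.3 0 0 0 0;5 0 0 0 0 0 0;5 0 0 -2 0 0 0;5 0 0 -3 0 0 0;5 0 0 -3 0 0 0;5 0 0 -3 0 0 0;5 0 0 -3 0 0 0;5 0 0 0 0 0 0"

```text
clock: 58.68
tool_pos: [0.6212, 0.2761, 0.3254]
orientation: [-179.5, 0.4, -92.3]
force: [0.6, -0.5, 1.5]
opening: 0.0501
```

Request:
step_arm --plan "5 0 3.5 0 0 0 0;5 0 3.5 0 0 0 0;5 0 3.5 0 0 0 0;5 3.5 0 0 0 0 0;5 3.5 0 0 0 0 0;5 3.5 0 0 0 0 0;5 3.5 0 0 0 0 0;5 3.5 0 0 0 0 0;5 3.5 0 0 0 0 0;5 3.5 0 0 0 0 0;5 3.5 0 0 0 0 0;5 3.5 0 0 0 0 0"

```text
clock: 59.68
tool_pos: [0.5007, -0.0366, 0.3175]
orientation: [-180.0, 0.1, -92.3]
force: [0.6, -0.1, -1.4]
opening: 0.05
```

Request:
step_arm --plan "5 3.5 0 0 0 0 0;5 3.5 0 0 0 0 0;5 3.5 0 0 0 0 0;5 0 0 0 0 0 0;5 0 0 0 0 0 0;5 0 0 0 0 0 0"

```text
clock: 60.18
tool_pos: [0.4968, -0.14, 0.317]
orientation: [180.0, 0.1, -92.4]
force: [-0.7, 0.2, -0.4]
opening: 0.0498
```

```bash
python3 go.py;python3 - <<'E'
from h import *
a=snapshot("scene");cv2.imwrite("pics/s27f.png",a);crop(a,270,120,390,220,6,"s27.png")
b=snapshot("top");cv2.imwrite("pics/t27.png",b)
E
```

```text
t 60.18 p [ 0.4968 -0.14    0.317 ] rpy [ 1.7998e+02  9.0000e-02 -9.2400e+01] F [-0.7  0.2 -0.4] open 0.0498
```

View pics/s27.png

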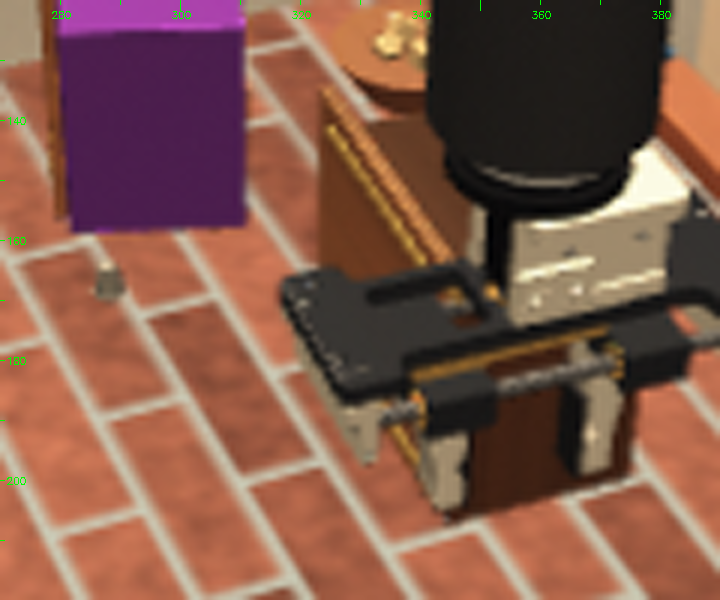

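View pics/t27.png

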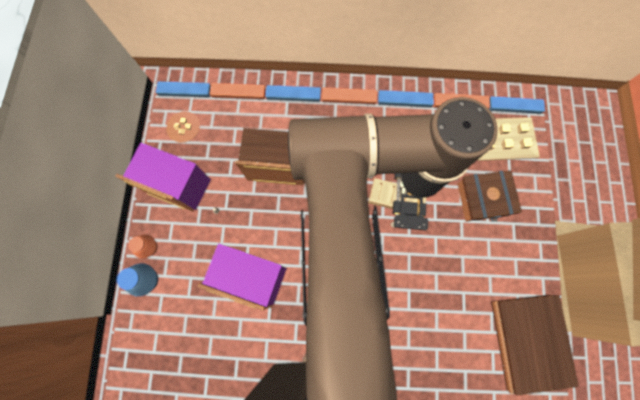

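View pics/s27f.png

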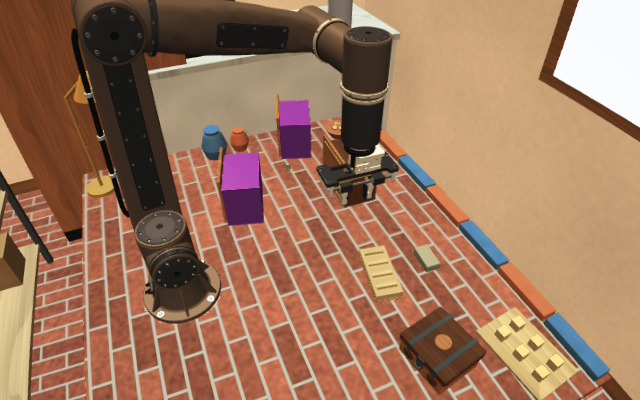

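The board edge is back at its starting pixel (323,134). The rack is empty and no dice lie on the floor. Thimble, chest and rubbing block are where they were. Handing in.

Run:
```python
from plant import workorder
print(workorder.close_job())
```

```text
the job is handed in; nothing more can be done
None
```

I tipped the bin fully open and put in all three bronze templates that were in the rack, plus both dice. Then I pushed the bin shut and handed the job in at about 60 s. One die was knocked aside partway through; I found it again and picked it up from its new spot.

- **Before closing:** the wrist camera showed three plates and both dice in the open bin. The dice were stacked on the plates, against the catch hook. I estimated their centres at 0.073 m and 0.095 m up the board, under the 0.112 m limit. An earlier, rougher reading had put the upper die at 0.10–0.117 m, so I looked again from the front before going on.
- **After closing:**
  - The arm met about 7 N against the stop, and the board's top edge was back where it started in the image.
  - The rack was empty and no dice were left on the floor.
  - The thimble, chest and rubbing block looked unmoved, and the arm was clear of everything.
- **Not checked:** I could not see inside the shut bin, so where the pieces came to rest is inferred from the view before closing. No verdict was reported at hand-in.

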